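Dress the rotary camera display and turn it to the customers

ROBOT

A 6-joint arm with a two-finger parallel gripper is mounted at the origin on the work surface. World frame = base frame: x ahead of the robot, y to its left, z up, the work surface at z = 0. Lengths are in m, angles in rad, forces in N, time in s.
With the tool pointing down it reaches from about 0.425 to 0.95 m from the base axis. Payload 3.5 kg.
Tool frame: the origin (TCP) lies between the finger pads; the fingertips stand 22 mm ahead of it and the grasp point (between the pads) lies 3 mm ahead of it (ctrl.nose_length is the z of the fingertips in the tool frame, in m); z points along the fingers, y is the line along which they close (so a half turn about z gives the same grasp; the last joint's range is limited). The gripper opens to 85 mm and grips with 20 to 120 N. Pads are 22 mm wide; open, the fingers measure 114 mm over their backs; the gripper's body (76 mm by 85 mm) begins 54 mm behind the grasp point. The pads swing forward as they close: fully open they stand 13 mm farther back than shut.
Start: joints at [-1.323, 0.286, 1.577, -0, 1.279, -0.15], TCP at [0.262, -0.622, 0.253] pointing down, gripper open.
Joint ranges: [-2.77, 2.77], [-0.9, 2.22], [0.21, 2.48], [-1.53, 4.67], [0.24, 2.81], [-2.84, 2.84]. Speed limits (rad/s): [2.79, 2.79, 3.14, 3.14, 3.14, 3.14].

INTERFACE

Orientations are given as a unit quaternion [x, y, z, w].
In Python, from plant import ctrl gives the robot as it stands. The module is installed in compiled form; this text tells all that it offers.
- The arm moves only by the tool send_rows, never from a script. Its argument "rows" is text: rows parted by semicolons, each of 7 numbers parted by spaces: the turn, a rotation vector about the tool's x, y, z in degrees, then the shift along the tool's x, y, z in mm, then the opening, from -1 (shut) to 1 (fully open). A call has 1 to 8 rows; each row is the pose to reach, as a shift and turn from the pose commanded when the call began, along the tool's axes at that moment; what a row does not reach only later rows make up. A row lasts 1/8 s, in which the tool goes at most 62.5 mm and 10.7 degrees, less where a joint would pass 70% of its speed; a pose out of reach is approached as far as the arm can. A call with a gripper value outside its range is refused whole. The fingers move at their own pace and stop on an object; "grip_force" is the grip in N (left out, the last holds). Time passes only in rows, so rows that repeat a pose let the fingers close. It gives the time, the measured TCP pose, the force, the opening and the grip force at its end, in the units of the state.
- ctrl.get_state(): the state, without advancing time (a new reading comes with each control period).
- ctrl.read_camera(name): name is "scene" or "top" or "wrist"; returns a dict with "color" (400x640x3 uint8, red, green, blue), "fx", "fy", "cx", "cy" (pixels), "extrinsics" (4x4, takes a point from world to camera coordinates). Camera axes: x right, y down, z forward; pixel columns grow to the right and rows downward; lengths in m; the calibration is good to about 2 mm. A picture is of the moment at which its call begins. There is no depth.
- ctrl.sign_off(): hands the job in; it is judged then, once.
Trained networks look in a picture, given as the dict that the camera call returned (one of the last four; its "shot" number tells which), for a name from the list of things; names that differ only in an ending like _2 or _b are one class to them, and where a whole thing is asked for, a point or a joint stands for the part that bears it (a point fixed in the world has none). Each returns a list of dicts, best first, with "p" (0 to 1); they miss things now and then, are a little off and sometimes report something else, mostly with a low value. They report only what shows in the picture. A call takes as long as a camera call. They do not tell look-alikes from the thing itself.
- ctrl.look_for(picture, target): "position" ([x, y, z] in m, in the coordinates of the camera as it stood for that picture, good to about 4 mm: the middle of the surface that is visible of it).
The state is a dict: "time": time; "qpos": joint angles; "dq": joint speeds; "joint_efforts": joint torques, N m; "eef_pos": TCP position; "tcp_rot": TCP orientation; "contact_force": force on the tool from outside, world axes, zero at the start; "wrist_torque": the same for the moment, N m; "opening": opening from 0.0 (shut) to 1.0 (fully open); "finger_force": force on a finger pad.
Only numpy, scipy, OpenCV 4.12 (cv2) and the standard library are available. Lean on these libraries where they do the work, as an engineer would, in place of code of your own. Each camera call takes 0.05 s, during which the arm holds its last target. There are 200 camera calls.

TASK

Get the rotating display stand ready for customers: lay the round filter flat in the middle of the bare metal dish on the turntable, and then the smaller lens cap flat and centred on top of the filter. Then, with the stack in place, grip the turntable's upright wooden handle and turn the table by it until the box camera's lens points straight out over the arrow on the stand's foot, and finish while still gripping the handle and holding the turntable still there, with the stack still centred. Leave the other goods on the tabletop where they are.

Things in the scene. Friction and masses are not known exactly. Their poses are not given: they have to be found in the camera images.
- stand: fixed dark steel foot of the rotating display, a disc 250 mm across. Origin on the turning axis at tabletop height (z = 0). Its +x axis is the direction of the arrow: a dark tongue at tabletop level that sticks out from under the turntable to 215 mm from the axis, ending in an arrowhead, on the far (customers') side
- carousel (a joint): angle (rad) of the round wooden turntable (300 mm across, upper face 34 mm above the tabletop) about the vertical axis through stand's origin; anticlockwise from above is positive; 0 when the box camera's lens points along the arrow; it starts 0.6 to 1.6. Stays where it is left; a stiff bearing: about 3.5 N at the handle moves it
- handle: round upright wooden handle on the turntable, 24 mm in diameter and 53 mm tall, a sleeve that spins freely on its own pin, above a brass collar 32 mm across and 5 mm high. Origin at the centre of its foot, 39 mm above the tabletop, 120 mm from the turning axis. It rides on the turntable; at carousel = 0 it lies at -y of the axis in the stand's frame (right of the arrow)
- dish (a point): centre of the upper face (40 mm above the tabletop) of the flat bare aluminium dish, a plain disc without rim, 80 mm across and 6 mm thick, fixed on the turntable; the point is 80 mm from the turning axis, straight across the axis from the box camera. Across from the handle, 105 mm from the axis, an upright display lens is fixed, 59 mm across, top 98 mm above the tabletop
- camera_lens (a point): front of the lens of the black box camera fixed on the turntable: 138 mm from the turning axis, 79 mm above the tabletop; the camera is 88 mm long, 80 mm wide, 107 mm tall (top 141 mm above the tabletop), with a steel front plate and a ribbed aluminium winding knob on one side. The lens looks radially outwards.
- filter: the filter: loose flat disc, 54 mm across and 10 mm thick, an aluminium ring around orange glass, both faces flat, 45 g nominal. Lies flat on the tabletop to the left or right of the stand. Origin at the centre of its underside
- cap: the lens cap: loose flat copper-coloured solid disc, 46 mm across and 12 mm thick, 35 g nominal. Lies flat on the tabletop on the other side of the stand. Origin at the centre of its underside
- spool: bystander: grey steel film spool standing upright, 30 mm across, 60 mm tall; origin at its foot
- loose_lens: bystander: loose lens standing upright, 60 mm across, 46 mm tall; origin at its foot
- meter: bystander: grey light meter lying flat, 50 x 75 x 26 mm (31 mm at its dial); origin under its centre
- tin: bystander: round flat metal tin, 68 mm across, 23 mm tall; origin under its centre
- case: bystander: dark wooden filter case, 90 x 120 x 55 mm; origin under its centre
- finder: bystander: small steel viewfinder, 50 x 28 x 32 mm; origin under its centre
Mind the look-alikes: they are no part of the job. What is shaped like the cap but blue is not meant. What is shaped like the filter but purple is not meant.

How it is judged:
By the outcome, as a careful person would: the job done as asked, in the order asked, and still so for the second after the job is handed in, while the arm keeps its last pose, push and grip.
It also fails if it takes over 72 s, if anything falls off the work surface, if the arm or the gripper's body presses on something with over 40 N, if the wrist force passes 120 N, or if a joint passes its speed limit or range.

## Working session

There is one attempt and no reset: what is moved stays moved. The work goes in short steps, Python scripts to look and compute and a tool call to move; the robot and the scene stay as the last step left them, time stands still between calls to the robot, and variables do not carry over. Pictures are saved under pics/ and viewed, at most 10 in all, crops included, and the job is handed in when it is done.

Besides the shell and the picture viewer there is one more tool, called after "Request:" as a command line: name --argument value ..., lists and objects as JSON in quotes. send_rows: Moves the arm, as the interface text tells. Its arguments: {"type":"object","properties":{"rows":{"type":"string"},"grip_force":{"type":"number"}},"required":["rows"]}

```bash
mkdir -p pics; cat > h.py <<'E'
import numpy as np, cv2
from plant import ctrl
from scipy.spatial.transform import Rotation as R
def shot(cam,name=None):
    p=ctrl.read_camera(cam)
    if name: cv2.imwrite(f'pics/{name}.png',p['color'][...,::-1])
    return p
def toworld(p,c):
    E=np.array(p['extrinsics']);return E[:3,:3].T@(np.array(c)-E[:3,3])
def px2w(p,u,v,z):
    E=np.array(p['extrinsics']);Rm=E[:3,:3];o=-Rm.T@E[:3,3]
    d=Rm.T@np.array([(u-p['cx'])/p['fx'],(v-p['cy'])/p['fy'],1]);return o+d*(z-o[2])/d[2]
def w2px(p,w):
    E=np.array(p['extrinsics']);c=E[:3,:3]@np.array(w)+E[:3,3];return p['fx']*c[0]/c[2]+p['cx'],p['fy']*c[1]/c[2]+p['cy']
def find(p,t,n=2):
    for d in ctrl.look_for(p,t)[:n]:
        w=toworld(p,d['position']);print(t,round(d['p'],2),w.round(3),np.round(w2px(p,w),0))
E
python3 - <<'E'
from h import *
s=ctrl.get_state();print({k:np.round(v,3) for k,v in s.items()});print(ctrl.nose_length)
p=shot('top','top0')
for t in ['filter','cap','handle','dish','camera_lens','stand','carousel','spool','loose_lens','meter','tin','case','finder']: find(p,t)
p=shot('scene','scene0')
for t in ['filter','cap','handle','dish','camera_lens']: find(p,t)
E
```

```text
{'time': np.float64(0.0), 'qpos': array([-1.323,  0.287,  1.578,  0.   ,  1.279, -0.15 ]), 'dq': array([-0.   ,  0.   ,  0.   , -0.   , -0.001, -0.001]), 'joint_efforts': array([-0.0000e+00, -4.0598e+01, -2.9263e+01, -0.0000e+00,  6.0000e-03,
        0.0000e+00]), 'eef_pos': array([ 0.261, -0.622,  0.252]), 'tcp_rot': array([ 0.98 ,  0.198, -0.   , -0.001]), 'contact_force': array([-0.308,  0.092,  0.562]), 'wrist_torque': array([ 0.009, -0.012, -0.046]), 'finger_force': np.float64(0.0), 'opening': np.float64(0.999)}
0.022
filter 0.68 [ 0.441 -0.326  0.011] [418. 244.]
cap 0.73 [0.335 0.292 0.011] [215. 274.]
cap 0.71 [0.444 0.335 0.009] [203. 238.]
handle 0.5 [ 0.646 -0.081  0.087] [341. 172.]
handle 0.16 [ 0.53  -0.053  0.033] [330. 213.]
dish 0.77 [ 0.532 -0.05   0.038] [329. 211.]
camera_lens 0.83 [ 0.532 -0.048  0.033] [328. 212.]
camera_lens 0.53 [ 0.628 -0.329  0.044] [421. 182.]
stand 0.57 [ 0.534 -0.049  0.034] [329. 211.]
carousel 0.95 [ 0.532 -0.045  0.034] [327. 212.]
spool 0.7 [0.601 0.329 0.058] [204. 185.]
loose_lens 0.7 [ 0.627 -0.328  0.043] [420. 182.]
loose_lens 0.69 [0.474 0.513 0.055] [141. 226.]
meter 0.64 [0.75  0.256 0.026] [233. 141.]
tin 0.63 [ 0.742 -0.249  0.026] [393. 147.]
tin 0.43 [ 0.532 -0.05   0.039] [329. 212.]
case 0.72 [0.477 0.511 0.053] [142. 225.]
case 0.7 [ 0.441 -0.327  0.007] [418. 244.]
finder 0.48 [ 0.532 -0.457  0.036] [462. 215.]
filter 0.63 [ 0.44  -0.323  0.013] [266. 155.]
filter 0.57 [ 0.332 -0.312  0.008] [288. 141.]
cap 0.64 [ 0.583 -0.013  0.033] [314. 213.]
cap 0.62 [0.44  0.244 0.009] [413. 226.]
handle 0.49 [ 0.66  -0.078  0.075] [279. 210.]
dish 0.94 [ 0.582 -0.011  0.034] [315. 213.]
camera_lens 0.6 [ 0.584 -0.009  0.04 ] [315. 213.]
camera_lens 0.52 [ 0.641 -0.322  0.035] [225. 183.]
```

View pics/top0.png

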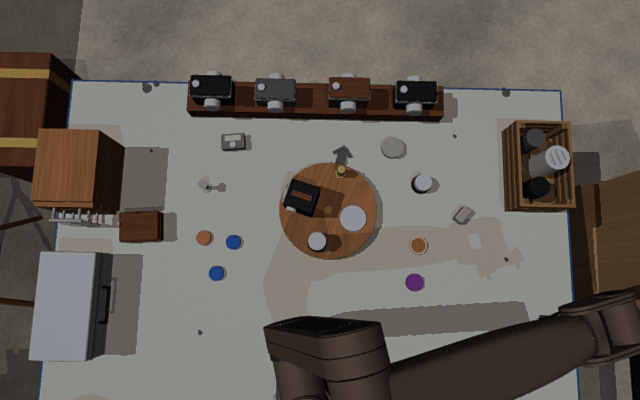

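View pics/scene0.png

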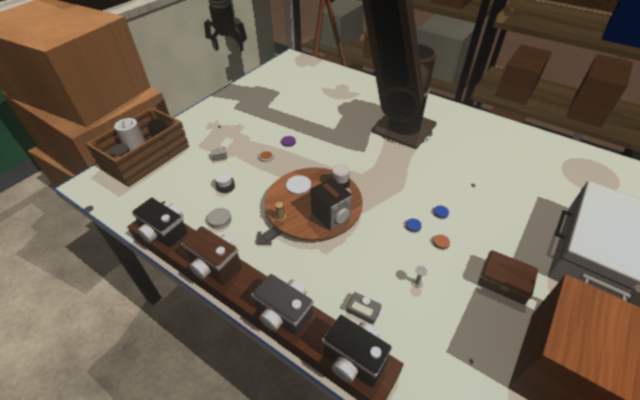

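The top view shows the copper cap at about (204,238) with two blue decoys beside it. The orange, ringed filter is at (418,245), with the purple decoy at (414,282). The turntable is centred near (329,211), the dish at (353,217), the handle at (341,172), the display lens at (317,241) and the box camera at (302,198). The arrow tip is at about (345,148). Next I'll measure these by colour segmentation.

```bash
python3 - <<'E'
from h import *
p=shot('top')
im=p['color'];hsv=cv2.cvtColor(im,cv2.COLOR_RGB2HSV).astype(int)
def cen(mask,box,z,lab):
    u0,v0,u1,v1=box;m=np.zeros(mask.shape,np.uint8);m[v0:v1,u0:u1]=mask[v0:v1,u0:u1]
    n,l,st,c=cv2.connectedComponentsWithStats(m)
    if n<2: print(lab,'none');return
    i=1+np.argmax(st[1:,4]);w=px2w(p,c[i][0],c[i][1],z);print(lab,c[i].round(1),st[i],w.round(4));return w
H,S,V=hsv[...,0],hsv[...,1],hsv[...,2]
cap=cen((S>90)&((H<20)|(H>170)),(190,225,220,252),.012,'cap')
fg=cen((S>90)&(H<25),(405,232,432,260),.010,'filterglass')
dish=cen((S<40)&(V>140),(335,200,372,235),.040,'dish')
hd=cen((S<255)&(H>14)&(H<30)&(V>150)&(S>90),(330,160,352,182),.092,'handle')
arrow=(V<110)&(S<70)
a=cen(arrow,(325,138,365,170),.002,'arrow')
tt=((H<22)&(S>70)).astype(np.uint8);tt[:, :275]=0;tt[:,385:]=0;tt[:155]=0;tt[265:]=0
cs,_=cv2.findContours(tt,cv2.RETR_EXTERNAL,cv2.CHAIN_APPROX_NONE);c=max(cs,key=cv2.contourArea)
W=np.array([px2w(p,x+0.,y+0.,.034)[:2] for x,y in c[:,0]])
from scipy.optimize import least_squares
r=least_squares(lambda q:np.hypot(*(W-q[:2]).T)-q[2],[.53,-.05,.15],loss='soft_l1',f_scale=.002);print('table',r.x.round(4),len(W))
print(p['fx'],np.array(p['extrinsics']).round(3))
cv2.imwrite('pics/crop1.png',cv2.resize(im[135:270,265:400,::-1],None,fx=4.4,fy=4.4,interpolation=cv2.INTER_CUBIC))
E
```

```text
cap [203.1 237.4] [196 231  15  14 167] [0.4468 0.3347 0.012 ]
filterglass [417.7 244.7] [411 238  14  14 155] [ 0.439  -0.3252  0.01  ]
dish [352.6 217.9] [340 206  26  25 507] [ 0.5137 -0.1222  0.04  ]
handle none
arrow [342.5 154.9] [333 145  21  21 247] [ 0.72  -0.091  0.002]
table [ 0.5373 -0.0484  0.1462] 350
459.4099635619408 [[ 0.022 -1.    -0.002 -0.014]
 [-0.988 -0.022 -0.151  0.549]
 [ 0.151  0.005 -0.988  1.356]
 [ 0.     0.     0.     1.   ]]
```

View pics/crop1.png

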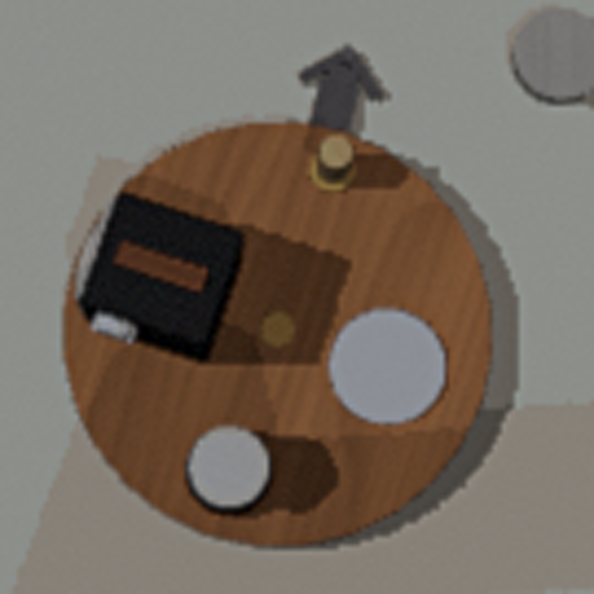

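```bash
cat >> h.py <<'E'
def plan(target,yaw=None):
    """row numbers: turn about tool z (deg) and shift (mm); yaw = world heading of the closing line (deg)"""
    s=ctrl.get_state();Rt=R.from_quat(s['tcp_rot']);M=Rt.as_matrix()
    sh=M.T@(np.array(target)-s['eef_pos'])*1000
    cur=np.degrees(np.arctan2(M[1,1],M[0,1]));tz=0
    if yaw is not None: tz=-((yaw-cur+90)%180-90)
    tilt=Rt.apply([0,0,1])
    print('pos',s['eef_pos'].round(4),'yaw',cur.round(1),'shift',sh.round(1),'turnz',round(tz,1),'toolz',tilt.round(3),'F',np.round(s['contact_force'],1),'open',round(float(s['opening']),3),'q6',s['qpos'][5].round(2))
E
python3 - <<'E'
from h import *
p=shot('top')
c=px2w(p,328.2,209.8,.037);t=px2w(p,344.3,145.2,.002);h=px2w(p,341.6,169.8,.092);d=px2w(p,352.6,217.9,.04)
for n,w in dict(axis=c,tip=t,handle=h,dish=d).items(): v=(w-c)[:2];print(n,w.round(4),'r',np.hypot(*v).round(4),'ang',np.degrees(np.arctan2(v[1],v[0])).round(1))
plan([.439,-.325,.2])
E
```

```text
axis [ 0.5375 -0.0477  0.037 ] r 0.0 ang 0.0
tip [ 0.752  -0.0965  0.002 ] r 0.22 ang -12.8
handle [ 0.6503 -0.0839  0.092 ] r 0.1185 ang -17.8
dish [ 0.5138 -0.122   0.04  ] r 0.078 ang -107.6
pos [ 0.2615 -0.6223  0.2533] yaw -67.2 shift [ 278.8 -205.3   53.3] turnz 0 toolz [-0. -0. -1.] F [-0.4 -0.5 -0. ] open 1.0 q6 -0.15
```

Request:
send_rows --rows "0 0 0 56 -41 11 1;0 0 0 112 -82 21 1;0 0 0 168 -123 32 1;0 0 0 224 -164 42 1;0 0 0 279 -205 53 1;0 0 0 279 -205 53 1;0 0 0 279 -205 53 1"

```text
time: 1.98
eef_pos: [0.4401, -0.3228, 0.1998]
tcp_rot: [0.98, 0.2, -0.0, -0.001]
contact_force: [-0.4, -0.3, 0.3]
opening: 1.004
finger_force: 0.0
```

```bash
python3 - <<'E'
from h import *
p=shot('wrist','w1');plan([.439,-.325,.2]);find(p,'filter');print(np.array(p['extrinsics']).round(3),p['fx'],w2px(p,[.439,-.325,.01]))
E
```

```text
pos [ 0.4397 -0.3244  0.2003] yaw -67.1 shift [-0.9  0.3  0.3] turnz 0 toolz [-0. -0. -1.] F [-0.5 -0.6  0.9] open 1.004 q6 0.35
filter 0.94 [ 0.438 -0.329  0.008] [325. 189.]
filter 0.61 [ 0.327 -0.316  0.012] [271. 282.]
[[ 0.391 -0.92  -0.001 -0.469]
 [-0.889 -0.378  0.259  0.25 ]
 [-0.239 -0.101 -0.966  0.398]
 [ 0.     0.     0.     1.   ]] 328.8783126991279 (np.float64(321.9913813323991), np.float64(187.0770011127786))
```

View pics/w1.png

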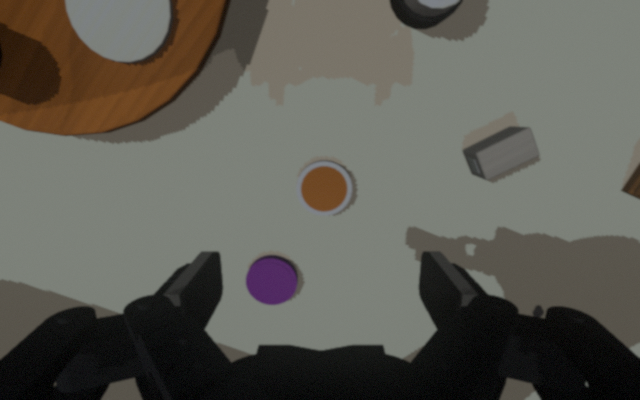

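The wrist view shows the filter at (325,189), clear on all sides. I'll refine its position from the glass centroid.

```bash
cat >> h.py <<'E'
def blob(p,lo,hi,box,z):
    hsv=cv2.cvtColor(p['color'],cv2.COLOR_RGB2HSV);m=cv2.inRange(hsv,lo,hi);k=np.zeros_like(m);u0,v0,u1,v1=map(int,box);k[v0:v1,u0:u1]=m[v0:v1,u0:u1]
    c=max(cv2.findContours(k,cv2.RETR_EXTERNAL,cv2.CHAIN_APPROX_NONE)[0],key=cv2.contourArea)
    W=np.array([px2w(p,x,y,z)[:2] for x,y in c[:,0]]);o,r=cv2.minEnclosingCircle((W*1000).astype(np.float32))
    e=cv2.fitEllipse(c);w=px2w(p,*e[0],z);print('ellipse',np.round(e[0],1),'world',w.round(4),'circle',np.round(o,1),'r',round(r,1));return w
E
python3 - <<'E'
from h import *
p=shot('wrist')
w=blob(p,(3,90,60),(25,255,255),(290,150,365,225),.010)
plan([w[0],w[1],.05])
E
```

```text
ellipse [320.8 186.4] world [ 0.4385 -0.3267  0.01  ] circle [ 438.2 -326.9] r 21.7
pos [ 0.4392 -0.3261  0.2008] yaw -67.2 shift [ -0.9   0.2 150.8] turnz 0 toolz [ 0.    -0.001 -1.   ] F [-0.2  0.2  0. ] open 1.0 q6 0.35
```

Request:
send_rows --rows "0 0 0 -1 0 50 0.5;0 0 0 -1 0 100 0.5;0 0 0 -1 0 150 0.5;0 0 0 -1 0 165 0.5;0 0 0 -1 0 172 0.5;0 0 0 -1 0 172 0.5"

```text
time: 2.88
eef_pos: [0.4391, -0.3269, 0.0298]
tcp_rot: [0.98, 0.197, 0.001, 0.001]
contact_force: [0.6, -0.4, 0.4]
opening: 0.747
finger_force: 0.0
```

Request:
send_rows --rows "0 0 0 0 0 2 0.5;0 0 0 0 0 4 0.5;0 0 0 0 0 4 0.5"

```text
time: 3.25
eef_pos: [0.4386, -0.3256, 0.0247]
tcp_rot: [0.98, 0.198, 0.0, 0.0]
contact_force: [0.0, 1.5, -0.4]
opening: 0.75
finger_force: 0.0
```

Request:
send_rows --rows "0 0 0 0 0 0 0.2;0 0 0 0 0 0 0;0 0 0 0 0 0 -0.2;0 0 0 0 0 0 -0.3;0 0 0 0 0 0 -0.3" --grip_force 30

```text
time: 3.88
eef_pos: [0.4386, -0.3256, 0.025]
tcp_rot: [0.98, 0.198, -0.0, -0.0]
contact_force: [-0.7, 2.2, 5.2]
opening: 0.603
finger_force: 30.6
```

Request:
send_rows --rows "0 0 0 0 0 -20 -0.3;0 0 0 0 0 -60 -0.3;0 0 0 0 0 -100 -0.3;0 0 0 0 0 -125 -0.3;0 0 0 0 0 -125 -0.3;0 0 0 0 0 -125 -0.3"

```text
time: 4.62
eef_pos: [0.4377, -0.3249, 0.1477]
tcp_rot: [0.98, 0.198, -0.001, -0.001]
contact_force: [0.3, 0.3, -0.7]
opening: 0.608
finger_force: 31.5
```

```bash
python3 - <<'E'
from h import *
p=shot('wrist','w2');plan([.5138,-.122,.15])
for t in ['filter','dish']: find(p,t)
E
```

```text
pos [ 0.4375 -0.3247  0.1472] yaw -67.2 shift [ 148.8 -157.3   -2.4] turnz 0 toolz [-0.002  0.003 -1.   ] F [ 0.5  0.  -1.2] open 0.605 q6 0.35
filter 0.91 [ 0.322 -0.324  0.011] [269. 314.]
filter 0.83 [ 0.443 -0.329  0.129] [332. 257.]
dish 0.71 [ 0.472 -0.14   0.032] [83. 56.]
```

View pics/w2.png

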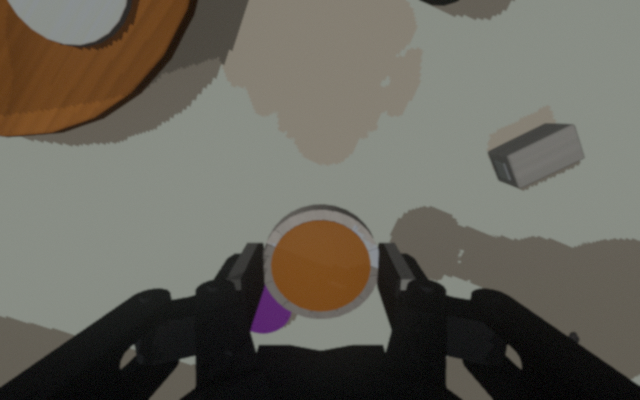

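Filter gripped, centred between the pads at (321,262). I'll move it above the dish, measuring its in-hand offset first.

```bash
python3 - <<'E'
from h import *
for i in range(2):
    p=shot('wrist');s=ctrl.get_state()
    w=blob(p,(3,90,60),(25,255,255),(262,205,378,320),s['eef_pos'][2]-.015)
    print('offset tool',(R.from_quat(s['tcp_rot']).as_matrix().T@(w-s['eef_pos'])*1000).round(1))
E
```

```text
ellipse [320.3 265.6] world [ 0.4381 -0.3247  0.1325] circle [ 437.3 -325. ] r 22.3
offset tool [ 0.5 -0.  15. ]
ellipse [320.3 265.5] world [ 0.4383 -0.3248  0.1329] circle [ 437.5 -325.2] r 22.3
offset tool [ 0.5 -0.  15. ]
```

Request:
send_rows --rows "0 0 0 42 -45 0 -0.3;0 0 0 84 -90 0 -0.3;0 0 0 120 -126 0 -0.3;0 0 0 149 -157 0 -0.3;0 0 0 149 -157 0 -0.3;0 0 0 149 -157 0 -0.3;0 0 0 149 -157 0 -0.3"

```text
time: 5.75
eef_pos: [0.5146, -0.1242, 0.1492]
tcp_rot: [0.98, 0.197, -0.0, 0.0]
contact_force: [0.2, -0.4, -1.1]
opening: 0.6
finger_force: 31.6
```

```bash
python3 - <<'E'
from h import *
p=shot('wrist','w3');s=ctrl.get_state();plan([.5138,-.122,.15])
w=blob(p,(3,90,60),(25,255,255),(262,205,378,320),s['eef_pos'][2]-.015);find(p,'dish')
print('dish proj',w2px(p,[.5138,-.122,.04]))
E
```

```text
pos [ 0.5146 -0.1243  0.1492] yaw -67.3 shift [ 0.1 -2.4 -0.8] turnz 0 toolz [-0. -0. -1.] F [ 0.1 -0.8 -0.6] open 0.603 q6 0.75
ellipse [320.2 265.5] world [ 0.5151 -0.1242  0.1342] circle [ 514.3 -124.6] r 22.3
dish 0.71 [ 0.549 -0.034  0.031] [220. 114.]
dish proj (np.float64(316.80262326248254), np.float64(208.2395601250762))
```

View pics/w3.png

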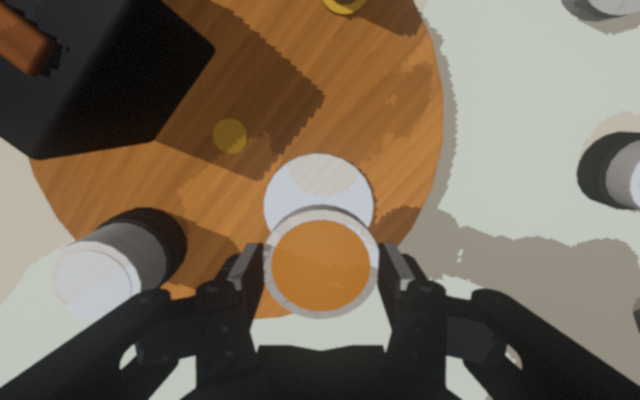

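The wrist view shows the dish's visible arc from (264,207) over (319,154) to (375,207), and the axis pin at (230,135). I'll fit the arc with the known 40 mm radius.

```bash
cat >> h.py <<'E'
from scipy.optimize import least_squares
def arcfit(p,mask,r,z,x0):
    """circle of known radius r through outer edge pts of mask (convex hull), top side"""
    c=max(cv2.findContours(mask,cv2.RETR_EXTERNAL,cv2.CHAIN_APPROX_NONE)[0],key=cv2.contourArea)[:,0]
    W=np.array([px2w(p,x,y,z)[:2] for x,y in c]);ok=abs(np.hypot(*(W-x0).T)-r)<.005;W=W[ok]
    f=least_squares(lambda q:np.hypot(*(W-q[:2]).T)-r,x0,loss='soft_l1',f_scale=.001);f2=least_squares(lambda q:np.hypot(*(W-q[:2]).T)-q[2],[*x0,r],loss='soft_l1',f_scale=.001)
    print('arc',f.x.round(4),'free r',f2.x.round(4),'n',len(W),'rms',np.sqrt((f.fun**2).mean()).round(5));return f.x
E
python3 - <<'E'
from h import *
p=shot('wrist');s=ctrl.get_state()
hsv=cv2.cvtColor(p['color'],cv2.COLOR_RGB2HSV)
m=cv2.inRange(hsv,(0,0,110),(180,60,255));k=np.zeros_like(m);k[145:207,250:390]=m[145:207,250:390]
d=arcfit(p,k,.04,.04,np.array([.5142,-.123]))
a=px2w(p,230,135,.037);print('axis',a.round(4),np.hypot(*(d-a[:2])))
plan([d[0],d[1],.066])
E
```

```text
arc [ 0.5138 -0.1231] free r [ 0.5148 -0.1227  0.0392] n 164 rms 0.00085
axis [ 0.5386 -0.0466  0.037 ] 0.08033752129648411
pos [ 0.5147 -0.1241  0.1493] yaw -67.3 shift [-0.4 -1.3 83.3] turnz 0 toolz [-0. -0. -1.] F [-0.9  0.7 -0.7] open 0.606 q6 0.75
```

Request:
send_rows --rows "0 0 0 -0.9 -1.2 30 -0.3;0 0 0 -0.9 -1.2 60 -0.3;0 0 0 -0.9 -1.2 76 -0.3;0 0 0 -0.9 -1.2 82 -0.3;0 0 0 -0.9 -1.2 83 -0.3;0 0 0 -0.9 -1.2 83 -0.3"

```text
time: 6.65
eef_pos: [0.5144, -0.1227, 0.0674]
tcp_rot: [0.98, 0.198, 0.001, 0.001]
contact_force: [0.7, 0.7, -0.8]
opening: 0.601
finger_force: 31.6
```

Request:
send_rows --rows "0 0 0 0 0 0.6 -0.3;0 0 0 0 0 1.2 -0.3;0 0 0 0 0 1.2 -0.3"

```text
time: 7.02
eef_pos: [0.5137, -0.1224, 0.0653]
tcp_rot: [0.98, 0.198, 0.0, 0.0]
contact_force: [0.8, 0.3, -0.7]
opening: 0.605
finger_force: 31.6
```

Request:
send_rows --rows "0 0 0 0 0 0.5 -0.3;0 0 0 0 0 0.8 -0.3;0 0 0 0 0 0.8 -0.3"

```text
time: 7.4
eef_pos: [0.5137, -0.1224, 0.065]
tcp_rot: [0.98, 0.198, -0.0, -0.0]
contact_force: [-2.4, 1.4, 6.0]
opening: 0.604
finger_force: 32.2
```

Request:
send_rows --rows "0 0 0 0 0 0 0.3;0 0 0 0 0 0 0.5;0 0 0 0 0 0 0.5;0 0 0 0 0 -30 0.5;0 0 0 0 0 -80 0.5;0 0 0 0 0 -120 0.5;0 0 0 0 0 -120 0.5;0 0 0 0 0 -120 0.5"

```text
time: 8.4
eef_pos: [0.5131, -0.1221, 0.1835]
tcp_rot: [0.98, 0.198, -0.0, -0.0]
contact_force: [0.3, -0.2, 0.0]
opening: 0.754
finger_force: 0.0
```

```bash
python3 - <<'E'
from h import *
p=shot('wrist','w4');s=ctrl.get_state()
hsv=cv2.cvtColor(p['color'],cv2.COLOR_RGB2HSV)
u,v=map(int,w2px(p,[.514,-.123,.045]));print(u,v)
blob(p,(3,90,60),(25,255,255),(u-30,v-30,u+30,v+30),.05)
m=cv2.inRange(hsv,(0,0,90),(180,75,255));k=np.zeros_like(m);k[v-60:v+60,u-60:u+60]=m[v-60:v+60,u-60:u+60]
arcfit(p,k,.04,.04,np.array([.5142,-.123]))
plan([.4468,.3347,.22],90)
cv2.imwrite('pics/w4c.png',cv2.resize(p['color'][v-80:v+80,u-100:u+100,::-1],None,fx=3,fy=3))
E
```

```text
321 197
ellipse [321.  199.4] world [ 0.5137 -0.1226  0.05  ] circle [ 513.2 -122.8] r 21.7
arc [ 0.5141 -0.1227] free r [ 0.5141 -0.1227  0.0398] n 270 rms 0.00035
pos [ 0.5127 -0.122   0.1827] yaw -67.2 shift [ 116.1 -446.6  -36.6] turnz 22.8 toolz [-0.003  0.001 -1.   ] F [-0.3 -0.5 -0.3] open 0.751 q6 0.75
```

View pics/w4c.png

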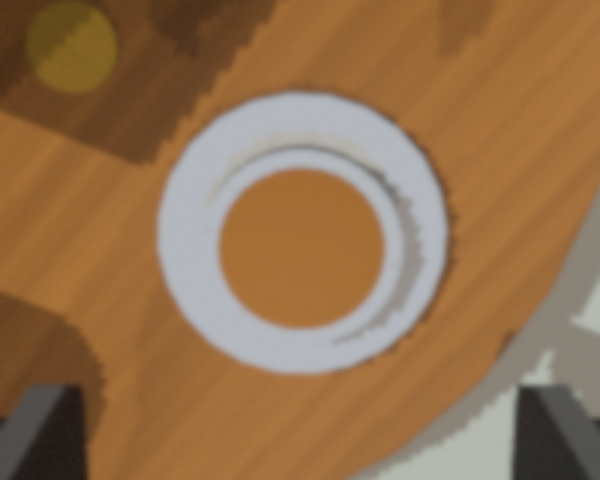

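The filter lies within 1 mm of the dish centre. Next is the cap, going over the top at z 0.22.

Request:
send_rows --rows "0 0 0 0 0 -40 0.5;0 0 0 14 -55 -40 0.5;0 0 0 29 -112 -40 0.5;0 0 0 43 -168 -40 0.5;0 0 0 58 -224 -40 0.5;0 0 0 72 -280 -40 0.5;0 0 0 86 -336 -40 0.5;0 0 0 101 -392 -30 0.5"

```text
time: 9.45
eef_pos: [0.4541, 0.2799, 0.213]
tcp_rot: [0.98, 0.198, -0.001, 0.0]
contact_force: [0.4, -0.0, -0.8]
opening: 0.753
finger_force: 0.0
```

```bash
python3 - <<'E'
from h import *
plan([.4468,.3347,.2])
E
```

```text
pos [0.4541 0.2799 0.213 ] yaw -67.2 shift [ 14.6 -53.4  13. ] turnz 0 toolz [-0.001 -0.001 -1.   ] F [ 0.4 -0.  -0.8] open 0.753 q6 1.54
```

Request:
send_rows --rows "0 0 0 14.5 -53.5 13 0.4;0 0 0 14.5 -53.5 13 0.4;0 0 0 14.5 -53.5 13 0.4;0 0 0 14.5 -53.5 13 0.4"

```text
time: 9.95
eef_pos: [0.4479, 0.3319, 0.201]
tcp_rot: [0.98, 0.197, -0.0, 0.0]
contact_force: [0.9, 0.1, -0.6]
opening: 0.7
finger_force: 0.0
```

```bash
python3 - <<'E'
from h import *
p=shot('wrist','w5')
u,v=map(int,w2px(p,[.4468,.3347,.012]));print(u,v);find(p,'cap',3)
w=blob(p,(0,70,60),(20,255,255),(u-45,v-45,u+45,v+45),.012);plan([w[0],w[1],.026])
E
```

```text
316 185
cap 0.84 [0.341 0.296 0.008] [313. 289.]
cap 0.83 [0.439 0.241 0.011] [401. 228.]
cap 0.67 [0.446 0.334 0.014] [317. 187.]
ellipse [316.4 184.4] world [0.4474 0.3355 0.012 ] circle [447.1 335.2] r 23.1
pos [0.4481 0.332  0.2015] yaw -67.3 shift [  0.6  -3.5 175.5] turnz 0 toolz [ 0.  0. -1.] F [0.1 0.2 0.5] open 0.7 q6 1.63
```

View pics/w5.png

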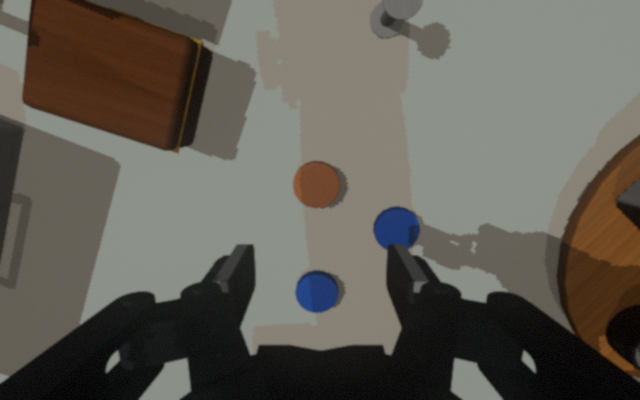

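The copper cap is at (317,184), and the blue decoys at (397,228) and (317,291) clear the fingers. I'll descend and grip.

Request:
send_rows --rows "0 0 0 0.5 -3.5 50 0.35;0 0 0 0.5 -3.5 100 0.35;0 0 0 0.5 -3.5 150 0.35;0 0 0 0.5 -3.5 168 0.35;0 0 0 0.5 -3.5 174.5 0.35;0 0 0 0.5 -3.5 174.5 0.35;0 0 0 0.5 -3.5 174.5 0.35"

```text
time: 10.92
eef_pos: [0.4481, 0.3372, 0.029]
tcp_rot: [0.98, 0.198, 0.002, -0.001]
contact_force: [1.1, -0.3, -0.4]
opening: 0.669
finger_force: 0.0
```

Request:
send_rows --rows "0 0 0 0 0 0 0.2;0 0 0 0 0 0 0;0 0 0 0 0 0 -0.2;0 0 0 0 0 0 -0.4;0 0 0 0 0 0 -0.4"

```text
time: 11.55
eef_pos: [0.4474, 0.337, 0.0284]
tcp_rot: [0.98, 0.198, 0.001, -0.0]
contact_force: [-1.6, -0.9, 5.7]
opening: 0.511
finger_force: 29.7
```

Request:
send_rows --rows "0 0 0 0 0 -30 -0.4;0 0 0 0 0 -80 -0.4;0 0 0 0 0 -130 -0.4;0 0 0 0 0 -180 -0.4;0 0 0 0 0 -185 -0.4;0 0 0 0 0 -185 -0.4"

```text
time: 12.3
eef_pos: [0.4464, 0.3364, 0.2118]
tcp_rot: [0.98, 0.198, 0.0, -0.0]
contact_force: [-0.7, 0.2, -1.4]
opening: 0.51
finger_force: 30.7
```

```bash
python3 - <<'E'
from h import *
for i in range(2):
    p=shot('wrist');s=ctrl.get_state()
    w=blob(p,(0,70,40),(20,255,255),(266,205,376,325),s['eef_pos'][2]-.016)
    print('offset tool',(R.from_quat(s['tcp_rot']).as_matrix().T@(w-s['eef_pos'])*1000).round(1))
plan([.5137,-.1226,.215])
E
```

```text
ellipse [320.5 262.2] world [0.4474 0.3365 0.1944] circle [446.8 336. ] r 23.8
offset tool [ 1.6  0.2 16. ]
ellipse [320.6 262.2] world [0.447  0.3363 0.1937] circle [446.5 335.8] r 23.7
offset tool [ 1.6  0.3 16. ]
pos [0.4456 0.336  0.2097] yaw -67.2 shift [-114.8  449.2   -4.8] turnz 0 toolz [-0.003 -0.002 -1.   ] F [ 0.2  1.  -1.4] open 0.509 q6 1.64
```

Request:
send_rows --rows "0 0 0 -14 55 -5 -0.4;0 0 0 -28 110 -5 -0.4;0 0 0 -42 166 -5 -0.4;0 0 0 -56 222 -5 -0.4;0 0 0 -71 278 -5 -0.4;0 0 0 -85 334 -5 -0.4;0 0 0 -100 390 -5 -0.4;0 0 0 -111 434 -5 -0.4"

```text
time: 13.4
eef_pos: [0.5115, -0.1085, 0.2145]
tcp_rot: [0.98, 0.197, -0.002, -0.001]
contact_force: [0.9, -0.5, -0.2]
opening: 0.514
finger_force: 30.8
```

```bash
python3 - <<'E'
from h import *
plan([.5137,-.1226,.14])
E
```

```text
pos [ 0.5115 -0.1085  0.2145] yaw -67.3 shift [-3.2 14.1 74.5] turnz 0 toolz [-0.004  0.002 -1.   ] F [ 0.9 -0.5 -0.2] open 0.514 q6 0.77
```

Request:
send_rows --rows "0 0 0 -4.4 14 0 -0.4;0 0 0 -4.4 14 30 -0.4;0 0 0 -4.4 14 74 -0.4;0 0 0 -4.4 14 74 -0.4;0 0 0 -4.4 14 74 -0.4;0 0 0 -4.4 14 74 -0.4"

```text
time: 14.15
eef_pos: [0.515, -0.1214, 0.1449]
tcp_rot: [0.98, 0.198, 0.001, 0.001]
contact_force: [1.0, -0.1, -0.0]
opening: 0.512
finger_force: 30.9
```

```bash
python3 - <<'E'
from h import *
p=shot('wrist');s=ctrl.get_state()
hsv=cv2.cvtColor(p['color'],cv2.COLOR_RGB2HSV)
m=cv2.inRange(hsv,(0,0,90),(180,75,255));k=np.zeros_like(m);k[145:206,245:395]=m[145:206,245:395]
arcfit(p,k,.04,.04,np.array([.5141,-.1227]))
w=blob(p,(0,70,40),(20,255,255),(266,208,376,325),s['eef_pos'][2]-.016)
print('offset tool',(R.from_quat(s['tcp_rot']).as_matrix().T@(w-s['eef_pos'])*1000).round(1))
plan([.5137,-.1226,.080])
E
```

```text
arc [ 0.5139 -0.1229] free r [ 0.5149 -0.1225  0.0392] n 160 rms 0.00093
ellipse [316.6 263.2] world [ 0.5155 -0.1196  0.1289] circle [ 510.4 -122.6] r 34.8
offset tool [ 1.1 -1.5 16. ]
pos [ 0.515  -0.1214  0.1449] yaw -67.2 shift [-1.8  0.4 64.9] turnz 0 toolz [ 0.003 -0.001 -1.   ] F [-0.6  0.3 -0.2] open 0.51 q6 0.75
```

Request:
send_rows --rows "0 0 0 -2 0.3 30 -0.4;0 0 0 -2 0.3 55 -0.4;0 0 0 -2 0.3 60 -0.4;0 0 0 -2 0.3 60 -0.4;0 0 0 -2 0.3 60 -0.4;0 0 0 -2 0.3 60 -0.4"

```text
time: 14.95
eef_pos: [0.5128, -0.1226, 0.084]
tcp_rot: [0.98, 0.198, 0.001, 0.001]
contact_force: [0.4, -0.0, -1.4]
opening: 0.509
finger_force: 30.9
```

```bash
python3 - <<'E'
from h import *
for i in range(2):
    p=shot('wrist');plan([.5126,-.1231,.078])
E
```

```text
pos [ 0.5126 -0.1225  0.0838] yaw -67.2 shift [-0.3  0.6  5.8] turnz 0 toolz [ 0.002 -0.001 -1.   ] F [-0.1  0.2 -0.2] open 0.513 q6 0.75
pos [ 0.5125 -0.1224  0.0835] yaw -67.2 shift [-0.2  0.7  5.6] turnz 0 toolz [ 0.001 -0.001 -1.   ] F [-0.3  0.1  0.4] open 0.513 q6 0.75
```

Request:
send_rows --rows "0 0 0 -0.1 0.5 3 -0.4;0 0 0 -0.1 0.5 4.5 -0.4;0 0 0 -0.1 0.5 4.5 -0.4;0 0 0 -0.1 0.5 4.5 -0.4"

```text
time: 15.55
eef_pos: [0.5121, -0.1228, 0.0784]
tcp_rot: [0.98, 0.198, -0.0, -0.0]
contact_force: [-1.0, 0.5, 2.0]
opening: 0.51
finger_force: 31.1
```

Request:
send_rows --rows "0 0 0 0 0 0.5 -0.4;0 0 0 0 0 1 -0.4;0 0 0 0 0 1 -0.4"

```text
time: 15.92
eef_pos: [0.5122, -0.1228, 0.0784]
tcp_rot: [0.98, 0.198, -0.0, -0.0]
contact_force: [-4.7, 0.8, 8.3]
opening: 0.511
finger_force: 31.8
```

Contact made. Release and rise.

Request:
send_rows --rows "0 0 0 0 0 -0.7 -0.4;0 0 0 0 0 -0.7 0.2;0 0 0 0 0 -0.7 0.3;0 0 0 0 0 -0.7 0.3;0 0 0 0 0 -30 0.3;0 0 0 0 0 -80 0.3;0 0 0 0 0 -115 0.3;0 0 0 0 0 -115 0.3"

```text
time: 16.92
eef_pos: [0.5142, -0.1236, 0.1961]
tcp_rot: [0.98, 0.198, 0.003, 0.002]
contact_force: [0.1, -0.6, 0.2]
opening: 0.646
finger_force: 0.0
```

```bash
python3 - <<'E'
from h import *
ctrl.read_camera('wrist');ctrl.read_camera('wrist')
p=shot('wrist','w6');s=ctrl.get_state()
hsv=cv2.cvtColor(p['color'],cv2.COLOR_RGB2HSV)
u,v=map(int,w2px(p,[.514,-.123,.05]));print(u,v,hsv[v,u])
blob(p,(0,70,40),(20,255,255),(u-33,v-33,u+33,v+33),.062)
m=cv2.inRange(hsv,(0,0,90),(180,75,255));k=np.zeros_like(m);k[v-60:v+60,u-60:u+60]=m[v-60:v+60,u-60:u+60]
arcfit(p,k,.04,.04,np.array([.5142,-.123]))
plan([.650,-.0839,.2],90)
cv2.imwrite('pics/w6c.png',cv2.resize(p['color'][max(v-190,0):v+70,u-150:u+150,::-1],None,fx=2,fy=2))
E
```

```text
321 195 [ 12 151 174]
ellipse [321.1 199. ] world [ 0.5138 -0.1227  0.062 ] circle [ 513.3 -122.8] r 24.2
arc [ 0.5141 -0.1226] free r [ 0.5141 -0.1226  0.0397] n 263 rms 0.00039
pos [ 0.5114 -0.1224  0.1909] yaw -67.2 shift [142.7  18.2  -9.4] turnz 22.8 toolz [-0.002  0.001 -1.   ] F [0.2 0.4 0. ] open 0.651 q6 0.75
```

View pics/w6c.png

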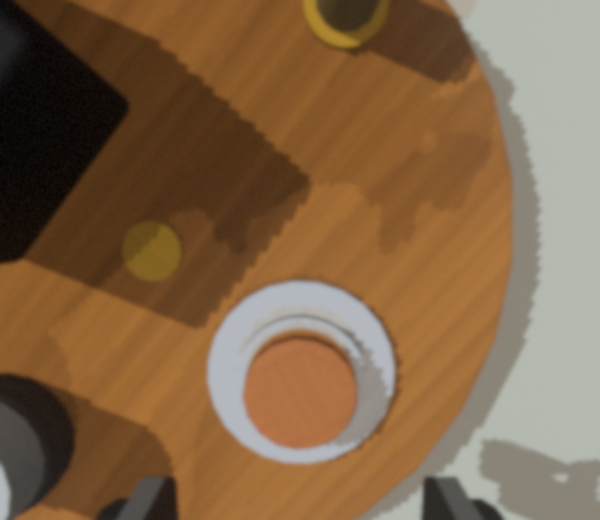

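```bash
python3 - <<'E'
from h import *
p=shot('wrist');hsv=cv2.cvtColor(p['color'],cv2.COLOR_RGB2HSV)
u,v=map(int,w2px(p,[.514,-.123,.05]))
print([tuple(hsv[y,u]) for y in range(v-32,v+34,2)])
E
```

```text
[(np.uint8(8), np.uint8(7), np.uint8(143)), (np.uint8(105), np.uint8(3), np.uint8(175)), (np.uint8(15), np.uint8(14), np.uint8(177)), (np.uint8(13), np.uint8(47), np.uint8(169)), (np.uint8(14), np.uint8(162), np.uint8(159)), (np.uint8(12), np.uint8(162), np.uint8(120)), (np.uint8(12), np.uint8(155), np.uint8(140)), (np.uint8(12), np.uint8(152), np.uint8(174)), (np.uint8(12), np.uint8(156), np.uint8(172)), (np.uint8(12), np.uint8(150), np.uint8(173)), (np.uint8(12), np.uint8(152), np.uint8(173)), (np.uint8(12), np.uint8(153), np.uint8(175)), (np.uint8(12), np.uint8(154), np.uint8(174)), (np.uint8(12), np.uint8(154), np.uint8(172)), (np.uint8(12), np.uint8(152), np.uint8(173)), (np.uint8(12), np.uint8(153), np.uint8(173)), (np.uint8(12), np.uint8(152), np.uint8(174)), (np.uint8(12), np.uint8(153), np.uint8(173)), (np.uint8(12), np.uint8(154), np.uint8(174)), (np.uint8(12), np.uint8(154), np.uint8(175)), (np.uint8(12), np.uint8(151), np.uint8(177)), (np.uint8(12), np.uint8(153), np.uint8(177)), (np.uint8(12), np.uint8(155), np.uint8(174)), (np.uint8(12), np.uint8(154), np.uint8(174)), (np.uint8(12), np.uint8(154), np.uint8(174)), (np.uint8(12), np.uint8(155), np.uint8(176)), (np.uint8(12), np.uint8(154), np.uint8(177)), (np.uint8(13), np.uint8(156), np.uint8(177)), (np.uint8(12), np.uint8(154), np.uint8(176)), (np.uint8(12), np.uint8(154), np.uint8(176)), (np.uint8(12), np.uint8(153), np.uint8(175)), (np.uint8(12), np.uint8(153), np.uint8(173)), (np.uint8(12), np.uint8(152), np.uint8(174))]
```

```bash
python3 - <<'E'
from h import *
p=shot('wrist');s=ctrl.get_state();hsv=cv2.cvtColor(p['color'],cv2.COLOR_RGB2HSV)
u,v=map(int,w2px(p,[.514,-.123,.05]))
c=blob(p,(8,130,160),(12,190,255),(u-33,v-33,u+33,v+40),.062)
m=cv2.inRange(hsv,(0,0,90),(180,75,255));k=np.zeros_like(m);k[v-60:v+60,u-60:u+60]=m[v-60:v+60,u-60:u+60]
d=arcfit(p,k,.04,.04,np.array([.5142,-.123]))
# filter far edge: dark side line between dish and ring -> profile along column
V=hsv[:,u,2];print([(y,int(V[y])) for y in range(v-50,v-15)]);print(w2px(p,[*(np.array([.5137,-.1226])+.027*np.array([.92,.39])),.05]))
print('cap-dish tool',(R.from_quat(s['tcp_rot']).as_matrix().T@np.array([*(c[:2]-d),0])*1000).round(1));plan([0,0,0])
E
```

```text
ellipse [322.  200.9] world [ 0.5119 -0.1233  0.062 ] circle [ 511.7 -123.4] r 21.9
arc [ 0.5143 -0.1229] free r [ 0.5143 -0.1228  0.0397] n 265 rms 0.0004
[(144, 143), (145, 174), (146, 188), (147, 191), (148, 191), (149, 190), (150, 191), (151, 190), (152, 190), (153, 191), (154, 191), (155, 190), (156, 187), (157, 182), (158, 180), (159, 179), (160, 169), (161, 145), (162, 144), (163, 169), (164, 177), (165, 178), (166, 176), (167, 174), (168, 167), (169, 162), (170, 155), (171, 137), (172, 114), (173, 123), (174, 154), (175, 173), (176, 175), (177, 173), (178, 173)]
(np.float64(321.9568012435555), np.float64(161.75112028212817))
cap-dish tool [-2.4 -0.5  0. ]
pos [ 0.5112 -0.1223  0.1903] yaw -67.2 shift [-423.4 -310.2  192.2] turnz 0 toolz [-0.003  0.002 -1.   ] F [ 0.3 -0.1  0.1] open 0.651 q6 0.75
```

The cap is 2.3 mm off centre along tool x. I'll regrip it and nudge it over.

Request:
send_rows --rows "0 0 0 0.8 0.8 50 0.3;0 0 0 0.8 0.8 95 0.3;0 0 0 0.8 0.8 110 0.3;0 0 0 0.8 0.8 111 0.3;0 0 0 0.8 0.8 111 0.3;0 0 0 0.8 0.8 111 0;0 0 0 0.8 0.8 111 -0.4;0 0 0 0.8 0.8 111 -0.4"

```text
time: 18.18
eef_pos: [0.5145, -0.1232, 0.0839]
tcp_rot: [0.98, 0.197, 0.001, 0.0]
contact_force: [-2.0, 1.8, 6.9]
opening: 0.299
finger_force: 3.5
```

Request:
send_rows --rows "0 0 0 0 0 0 -0.4;0 0 0 0 0 -3 -0.4;0 0 0 2.2 0.3 -3 -0.4;0 0 0 2.2 0.3 -3 -0.4;0 0 0 2.2 0.3 -1.5 -0.4;0 0 0 2.2 0.3 0 -0.4;0 0 0 2.2 0.3 0.5 -0.4;0 0 0 2.2 0.3 0.5 -0.4"

```text
time: 19.18
eef_pos: [0.5162, -0.1229, 0.0838]
tcp_rot: [0.98, 0.198, -0.0, 0.0]
contact_force: [-6.1, 2.6, 15.5]
opening: 0.3
finger_force: 7.9
```

The fingers closed above the cap and pressed on its top. I'll back straight up and look again.

Request:
send_rows --rows "0 0 0 0 0 -4 -0.4;0 0 0 0 0 -30 -0.4;0 0 0 0 0 -70 0.3;0 0 0 0 0 -110 0.3;0 0 0 0 0 -110 0.3;0 0 0 0 0 -110 0.3"

```text
time: 19.92
eef_pos: [0.5148, -0.1224, 0.1897]
tcp_rot: [0.98, 0.198, -0.001, -0.0]
contact_force: [-0.4, 0.2, -0.0]
opening: 0.652
finger_force: 0.0
```

```bash
cat >> h.py <<'E'
def stack():
    p=shot('wrist');s=ctrl.get_state();hsv=cv2.cvtColor(p['color'],cv2.COLOR_RGB2HSV)
    u,v=map(int,w2px(p,[.514,-.123,.05]))
    c=blob(p,(8,130,160),(12,190,255),(u-33,v-33,u+33,v+40),.062)
    m=cv2.inRange(hsv,(0,0,90),(180,75,255));k=np.zeros_like(m);k[v-60:v+60,u-60:u+60]=m[v-60:v+60,u-60:u+60]
    d=arcfit(p,k,.04,.04,np.array([.5142,-.123]))
    V=hsv[:,u,2];print('far filter edge row',v-40+V[v-40:v-28].argmin(),'expected',w2px(p,[*(d+.027*np.array([.92,.39])),.05]))
    print('cap-dish tool',(R.from_quat(s['tcp_rot']).as_matrix().T@np.array([*(c[:2]-d),0])*1000).round(1));return p
E
python3 - <<'E'
from h import *
stack();p=stack();plan([.5122,-.1228,.0788])
E
```

```text
ellipse [320.7 204.7] world [ 0.5126 -0.1236  0.062 ] circle [ 512.6 -123.6] r 21.9
arc [ 0.5147 -0.1229] free r [ 0.5147 -0.1229  0.0397] n 263 rms 0.00038
far filter edge row 165 expected (np.float64(320.74590896763607), np.float64(165.14987673280115))
cap-dish tool [-2.2 -0.1  0. ]
ellipse [321.4 204.4] world [ 0.5127 -0.1237  0.062 ] circle [ 512.2 -123.7] r 21.9
arc [ 0.5149 -0.123 ] free r [ 0.5149 -0.123   0.0397] n 265 rms 0.00039
far filter edge row 165 expected (np.float64(321.52387786924623), np.float64(164.63989561101548))
cap-dish tool [-2.3 -0.2  0. ]
pos [ 0.5143 -0.1222  0.1887] yaw -67.2 shift [-1.900e+00  1.000e-01  1.099e+02] turnz 0 toolz [-0.003  0.002 -1.   ] F [ 0.2  0.5 -0.1] open 0.647 q6 0.75
```

Request:
send_rows --rows "0 0 0 -1.5 0 50 0.3;0 0 0 -1.5 0 95 0.3;0 0 0 -1.5 0 109 0.3;0 0 0 -1.5 0 109 0.3;0 0 0 -1.5 0 109 0.3;0 0 0 -1.5 0 109 0.3"

```text
time: 20.78
eef_pos: [0.5153, -0.1238, 0.0838]
tcp_rot: [0.98, 0.198, 0.002, 0.001]
contact_force: [-0.2, -0.7, 0.1]
opening: 0.652
finger_force: 0.0
```

```bash
python3 - <<'E'
from h import *
ctrl.read_camera('wrist');ctrl.read_camera('wrist');ctrl.get_state();plan([.5122,-.1228,.0780])
E
```

```text
pos [ 0.5149 -0.1235  0.0833] yaw -67.2 shift [-2.2 -1.7  5.3] turnz 0 toolz [ 0.002 -0.001 -1.   ] F [ 0.9 -0.3 -0.1] open 0.65 q6 0.75
```

Request:
send_rows --rows "0 0 0 -2 -1 3 0.3;0 0 0 -2 -1 4.7 0.3;0 0 0 -2 -1 4.7 0.3;0 0 0 -2 -1 4.7 0.1;0 0 0 -2 -1 4.7 -0.1;0 0 0 -2 -1 4.7 -0.4;0 0 0 -2 -1 4.7 -0.4"

```text
time: 21.75
eef_pos: [0.5121, -0.1232, 0.0775]
tcp_rot: [0.98, 0.198, 0.0, 0.0]
contact_force: [0.2, 0.3, 3.2]
opening: 0.511
finger_force: 30.7
```

Cap gripped (opening 0.511). Lift slightly, shift 2.3 mm and set it down.

Request:
send_rows --rows "0 0 0 0 0 -3 -0.4;0 0 0 2.3 0.2 -3 -0.4;0 0 0 2.3 0.2 -3 -0.4;0 0 0 2.3 0.2 -3 -0.4;0 0 0 2.3 0.2 -1 -0.4;0 0 0 2.3 0.2 0 -0.4;0 0 0 2.3 0.2 0.4 -0.4;0 0 0 2.3 0.2 0.4 -0.4"

```text
time: 22.75
eef_pos: [0.5139, -0.1223, 0.0775]
tcp_rot: [0.98, 0.198, -0.0, -0.0]
contact_force: [-2.8, 0.3, 4.8]
opening: 0.511
finger_force: 31.1
```

Request:
send_rows --rows "0 0 0 0 0 -0.5 -0.4;0 0 0 0 0 -0.5 0.2;0 0 0 0 0 -0.5 0.3;0 0 0 0 0 -0.5 0.3;0 0 0 0 0 -30 0.3;0 0 0 0 0 -80 0.3;0 0 0 0 0 -111 0.3;0 0 0 0 0 -111 0.3"

```text
time: 23.75
eef_pos: [0.5158, -0.1231, 0.1911]
tcp_rot: [0.98, 0.198, 0.003, 0.002]
contact_force: [-0.1, -0.6, -0.7]
opening: 0.649
finger_force: 0.0
```

```bash
python3 - <<'E'
from h import *
ctrl.read_camera('wrist');stack();p=stack();find(p,'handle');plan([.6503,-.0839,.2])
p=shot('top')
cv2.imwrite('pics/crop2.png',cv2.resize(p['color'][135:270,265:400,::-1],None,fx=4.4,fy=4.4,interpolation=cv2.INTER_CUBIC))
E
```

```text
ellipse [319.2 202.3] world [ 0.5144 -0.1222  0.062 ] circle [ 513.9 -122.1] r 21.9
arc [ 0.5146 -0.1228] free r [ 0.5146 -0.1228  0.0397] n 265 rms 0.00037
far filter edge row 166 expected (np.float64(319.90318347383146), np.float64(165.5754054309312))
cap-dish tool [ 0.1 -0.6  0. ]
ellipse [320.7 201.5] world [ 0.5146 -0.1222  0.062 ] circle [ 514.1 -122.3] r 21.8
arc [ 0.5147 -0.1229] free r [ 0.5147 -0.1229  0.0397] n 267 rms 0.00037
far filter edge row 165 expected (np.float64(321.4381648336215), np.float64(164.50445894000381))
cap-dish tool [ 0.1 -0.7  0. ]
handle 0.7 [ 0.64  -0.087  0.06 ] [344.  15.]
pos [ 0.5129 -0.1219  0.1857] yaw -67.2 shift [141.3  18.2 -14.7] turnz 0 toolz [-0.003  0.001 -1.   ] F [-0.5  0.4  0.6] open 0.651 q6 0.75
```

The cap is within 0.7 mm of centre. Next I'll go over the handle.

Request:
send_rows --rows "0 0 0 20 3 -15 0.3;0 0 0 75 10 -15 0.3;0 0 0 130 18 -15 0.3;0 0 0 141 18 -15 0.3;0 0 0 141 18 -15 0.3;0 0 0 141 18 -15 0.3;0 0 0 141 18 -15 0.3"

```text
time: 24.88
eef_pos: [0.6499, -0.0847, 0.2029]
tcp_rot: [0.98, 0.197, -0.0, -0.0]
contact_force: [0.3, 0.6, 1.0]
opening: 0.648
finger_force: 0.0
```

```bash
python3 - <<'E'
from h import *
p=shot('wrist');p=shot('wrist','w7');find(p,'handle')
print(w2px(p,[.6515,-.0833,.092]),w2px(p,[.6515,-.0833,.039]))
plan([.6515,-.0833,.1])
u,v=map(int,w2px(p,[.6515,-.0833,.06]))
cv2.imwrite('pics/w7c.png',cv2.resize(p['color'][max(v-80,0):v+80,u-100:u+100,::-1],None,fx=3,fy=3));print(u,v)
E
```

```text
handle 0.67 [ 0.656 -0.079  0.086] [316. 196.]
(np.float64(318.92640803437064), np.float64(205.27717634182943)) (np.float64(319.1611666513729), np.float64(189.2893204099575))
pos [ 0.6505 -0.0847  0.2032] yaw -67.2 shift [  1.5  -0.9 103.2] turnz 0 toolz [ 0. -0. -1.] F [-0.5  0.9  0. ] open 0.653 q6 0.89
319 194
```

View pics/w7c.png

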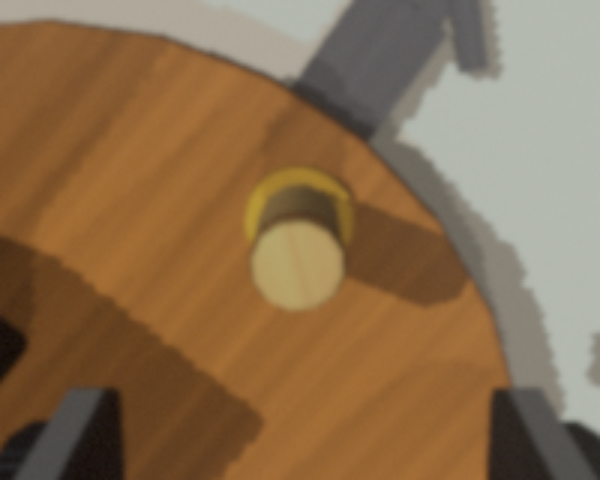

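The handle top shows at crop (297,265), which puts it at (0.653, −0.082), 120 mm from the axis. I'll descend and grip.

Request:
send_rows --rows "0 0 0 3.5 -1.4 40 0.3;0 0 0 3.5 -1.4 90 0.3;0 0 0 3.5 -1.4 125 0.3;0 0 0 3.5 -1.4 131 0.3;0 0 0 3.5 -1.4 131 0.3;0 0 0 3.5 -1.4 131 0.3"

```text
time: 25.78
eef_pos: [0.6552, -0.0822, 0.0744]
tcp_rot: [0.98, 0.198, 0.002, 0.001]
contact_force: [-0.0, 0.0, 0.2]
opening: 0.648
finger_force: 0.0
```

Request:
send_rows --rows "0 0 0 0 0 0 0;0 0 0 0 0 0 -0.4;0 0 0 0 0 0 -0.8;0 0 0 0 0 0 -0.8;0 0 0 0 0 0 -0.8" --grip_force 50

```text
time: 26.4
eef_pos: [0.6538, -0.0815, 0.0729]
tcp_rot: [0.98, 0.198, 0.0, -0.0]
contact_force: [-3.3, 1.0, 5.3]
opening: 0.267
finger_force: 48.9
```

```bash
python3 - <<'E'
from h import *
ctrl.read_camera('wrist');plan([.6533,-.082,.071])
s=ctrl.get_state();print(s['finger_force'])
# arrow direction: refine from top camera, arrow's edges
p=shot('top');cv2.imwrite('pics/crop3.png',cv2.resize(p['color'][135:215,300:400,::-1],None,fx=6,fy=6,interpolation=cv2.INTER_CUBIC))
E
```

```text
pos [ 0.6538 -0.0815  0.0729] yaw -67.2 shift [-0.7  0.3  1.9] turnz 0 toolz [ 0.  0. -1.] F [-1.5  1.6  7.1] open 0.264 q6 0.89
48.915899991989136
```

View pics/w7.png

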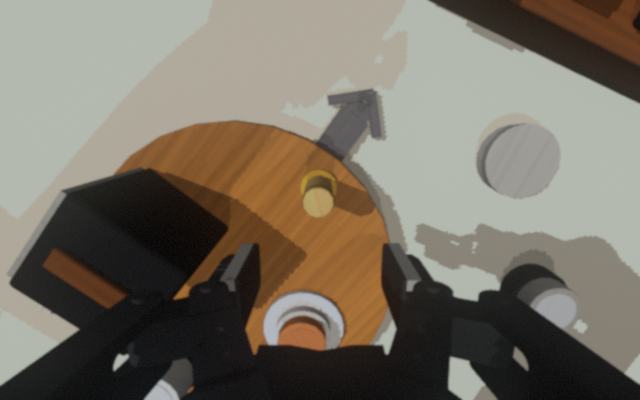

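I've now viewed all the pictures I may, so from here I work from numbers only. Next is the arrow heading, from the stored wrist picture.

```bash
python3 - <<'E'
from h import *
p=shot('wrist');s=ctrl.get_state()
def T(pos,q): M=np.eye(4);M[:3,:3]=R.from_quat(q).as_matrix();M[:3,3]=pos;return M
E=np.array(p['extrinsics']);C=E@T(s['eef_pos'],s['tcp_rot'])   # tool->cam
q=dict(p);q['extrinsics']=C@np.linalg.inv(T([.6502,-.0847,.2031],[.98,.198,0,0]))
im=cv2.imread('pics/w7.png')[...,::-1].copy();hsv=cv2.cvtColor(im,cv2.COLOR_RGB2HSV)
m=cv2.inRange(hsv,(0,0,0),(180,70,115));k=np.zeros_like(m);k[80:165,312:392]=m[80:165,312:392]
n,l,st,c=cv2.connectedComponentsWithStats(k);i=1+np.argmax(st[1:,4]);print(st[i],c[i])
ys,xs=np.where(l==i)
print(sorted(hsv[ys,xs,2])[::len(ys)//10])
W=np.array([px2w(q,x,y,.003)[:2] for x,y in zip(xs,ys)])
w=np.zeros_like(m)
wood=cv2.inRange(hsv,(5,90,30),(22,255,255));wood[200:]=0;wood[:,:110]=0;wood[:115]=0;wood[:,395:]=0
f=arcfit(q,wood,.15,.034,np.array([.538,-.047]))
for a in (f,np.array([.538,-.047])):
    v=W.mean(0)-a;far=W[np.argsort(np.hypot(*(W-a).T))[-6:]];print('axis',a,'centroid',W.mean(0).round(4),'heading',np.degrees(np.arctan2(v[1],v[0])).round(2),'tip r',np.hypot(*(far-a).T).max().round(4),np.degrees(np.arctan2(*(far.mean(0)-a)[::-1])).round(2))
u,sv,vt=np.linalg.svd(W-W.mean(0));print('pca',np.degrees(np.arctan2(vt[0,1],vt[0,0]))%180-180)
# print arrow mask
for y in range(82,162,3): print(''.join('#' if l[y,x]==i else '.' for x in range(312,392,2)))
# top view
p=shot('top');hsv=cv2.cvtColor(p['color'],cv2.COLOR_RGB2HSV);print(hsv[140:172:2,326:364:2,2])
E
```

```text
[ 313   89   69   76 2698] [350.38361749 122.6386212 ]
[np.uint8(57), np.uint8(84), np.uint8(90), np.uint8(94), np.uint8(95), np.uint8(96), np.uint8(96), np.uint8(97), np.uint8(98), np.uint8(102), np.uint8(115)]
arc [ 0.537  -0.0486] free r [ 0.5403 -0.0475  0.1468] n 276 rms 0.00076
axis [ 0.53698275 -0.04858836] centroid [ 0.7148 -0.0885] heading -12.65 tip r 0.2177 -12.72
axis [ 0.538 -0.047] centroid [ 0.7148 -0.0885] heading -13.21 tip r 0.2171 -13.18
pca -9.374442170634097
........................................
........................................
........................................
.......................########.........
..............##################........
........#########################.......
.........########################.......
.........########################.......
..............###################.......
..............###################.......
.............#####################......
............######################......
...........#######################......
..........##################.#####......
.........###################.#####......
.
[... 751 characters left out ...]
79 78 77 82 78 78 78 76 77 75 75 73 72]
 [55 12 40 39 40 49 75 73 75 78 78 80 80 79 77 78 76 73 54]
 [29 19 35 38 37 40 66 69 69 73 73 77 78 77 81 79 82 58 53]
 [14 18 20 24 34 36 42 65 66 67 67 70 72 74 75 77 75 30 62]
 [71 63 50 35 26 22 32 58 64 64 63 67 67 66 69 72 58 30 60]
 [54 72 69 63 61 53 34 25 43 48 59 63 60 64 66 55 51 45 58]
 [76 72 69 65 60 55 51 49 47 44 43 44 55 59 51 53 31 58 52]
 [75 74 69 66 63 60 53 51 47 45 49 50 49 45 41 46 28 63 28]
 [52 56 47 46 45 45 58 58 55 50 48 52 55 57 56 45 40 60 30]
 [32 36 46 43 43 35 30 30 33 50 46 49 52 55 61 60 53 56 47]
 [51 58 57 55 56 54 60 44 35 29 32 43 48 52 54 48 69 44 58]
 [55 57 56 57 56 56 54 54 50 46 29 21 30 49 50 44 67 33 65]]
```

```bash
cat >> h.py <<'E'
def arcrows(axis,steps,yawsteps):
    """rows that swing the TCP about axis by the given cumulative degrees, yaw turning too"""
    s=ctrl.get_state();M=R.from_quat(s['tcp_rot']).as_matrix();v=s['eef_pos'][:2]-axis
    print('heading',np.degrees(np.arctan2(v[1],v[0])).round(2),'r',np.hypot(*v).round(4),'yaw',np.degrees(np.arctan2(M[1,1],M[0,1])).round(1),'F',np.round(s['contact_force'],1))
    out=[]
    for a,y in zip(steps,yawsteps):
        d=R.from_euler('z',a,degrees=True).apply([*v,0])-[*v,0];t=M.T@d*1000
        out.append(f'0 0 {-y:g} {t[0]:.1f} {t[1]:.1f} 0 -0.8')
    print(';'.join(out))
E
python3 - <<'E'
from h import *
a=np.array([.5377,-.0472])
st=np.array([1,3,6,10,14,18,22,25]);arcrows(a,-st,np.round(st*.64))
E
```

```text
heading -16.45 r 0.1211 yaw -67.2 F [-2.1  2.1  5.2]
0 0 -1 -1.4 1.6 0 -0.8;0 0 -2 -4.1 4.8 0 -0.8;0 0 -4 -8.5 9.4 0 -0.8;0 0 -6 -14.7 15.1 0 -0.8;0 0 -9 -21.3 20.4 0 -0.8;0 0 -12 -28.3 25.2 0 -0.8;0 0 -14 -35.5 29.5 0 -0.8;0 0 -16 -41.2 32.5 0 -0.8
```

Request:
send_rows --rows "0 0 -1 -1.4 1.6 0 -0.8;0 0 -2 -4.1 4.8 0 -0.8;0 0 -4 -8.5 9.4 0 -0.8;0 0 -6 -14.7 15.1 0 -0.8;0 0 -9 -21.3 20.4 0 -0.8;0 0 -12 -28.3 25.2 0 -0.8;0 0 -14 -35.5 29.5 0 -0.8;0 0 -16 -41.2 32.5 0 -0.8"

```text
time: 27.6
eef_pos: [0.6283, -0.1258, 0.0729]
tcp_rot: [0.943, 0.332, 0.001, -0.002]
contact_force: [-2.3, 6.9, 7.8]
opening: 0.267
finger_force: 49.4
```

```bash
python3 - <<'E'
from h import *
ctrl.read_camera('wrist');ctrl.read_camera('wrist');ctrl.read_camera('wrist')
a=np.array([.5377,-.0472])
st=np.array([3,7,11,15,19,23,27,30]);arcrows(a,-st,np.round(st*.64))
E
```

```text
heading -41.34 r 0.1199 yaw -51.2 F [-4.2  4.8  7.4]
0 0 -2 -6.2 0.9 0 -0.8;0 0 -4 -14.6 1.6 0 -0.8;0 0 -7 -22.9 1.8 0 -0.8;0 0 -10 -31.3 1.3 0 -0.8;0 0 -12 -39.6 0.3 0 -0.8;0 0 -15 -47.8 -1.4 0 -0.8;0 0 -17 -55.9 -3.5 0 -0.8;0 0 -19 -61.8 -5.5 0 -0.8
```

Request:
send_rows --rows "0 0 -2 -6.2 0.9 0 -0.8;0 0 -4 -14.6 1.6 0 -0.8;0 0 -7 -22.9 1.8 0 -0.8;0 0 -10 -31.3 1.3 0 -0.8;0 0 -12 -39.6 0.3 0 -0.8;0 0 -15 -47.8 -1.4 0 -0.8;0 0 -17 -55.9 -3.5 0 -0.8;0 0 -19 -61.8 -5.5 0 -0.8"

```text
time: 28.75
eef_pos: [0.5771, -0.159, 0.0729]
tcp_rot: [0.876, 0.483, 0.002, -0.002]
contact_force: [-0.0, 10.9, 7.4]
opening: 0.266
finger_force: 49.4
```

```bash
python3 - <<'E'
from h import *
ctrl.read_camera('wrist');ctrl.read_camera('wrist');ctrl.read_camera('wrist')
a=np.array([.5377,-.0472])
st=np.array([3,7,11,15,19,22,24,24]);arcrows(a,-st,np.round(st*.8))
E
```

```text
heading -70.93 r 0.1185 yaw -32.3 F [-3.3  9.6  8.4]
0 0 -2 -4.7 -4.0 0 -0.8;0 0 -6 -10.7 -9.7 0 -0.8;0 0 -9 -16.3 -15.8 0 -0.8;0 0 -12 -21.4 -22.3 0 -0.8;0 0 -15 -26.1 -29.2 0 -0.8;0 0 -18 -29.3 -34.5 0 -0.8;0 0 -19 -31.2 -38.1 0 -0.8;0 0 -19 -31.2 -38.1 0 -0.8
```

Request:
send_rows --rows "0 0 -2 -4.9 -4.2 0 -0.8;0 0 -6 -11.0 -10.1 0 -0.8;0 0 -9 -16.8 -16.2 0 -0.8;0 0 -12 -22 -22.7 0 -0.8;0 0 -15 -26.7 -29.5 0 -0.8;0 0 -18 -30 -34.5 0 -0.8;0 0 -19 -32 -38.1 0 -0.8;0 0 -19 -32 -38.1 0 -0.8"

```text
time: 29.9
eef_pos: [0.5284, -0.1649, 0.0729]
tcp_rot: [0.784, 0.62, 0.003, -0.002]
contact_force: [2.1, 14.0, 8.4]
opening: 0.269
finger_force: 49.7
```

```bash
cat > m.py <<'E'
from h import *
def circ(p,mask,r,z,x0): return arcfit(p,mask,r,z,np.array(x0))
def measure(axis):
    arcrows(axis,[0],[0])
    p=shot('top','topN');hsv=cv2.cvtColor(p['color'],cv2.COLOR_RGB2HSV)
    # wood rim
    m=cv2.inRange(hsv,(0,70,30),(22,255,255));m[:150]=0;m[265:]=0;m[:,:270]=0;m[:,390:]=0
    circ(p,m,.15,.034,axis)
    # cap by colour in the turntable
    for t in ['dish','cap','camera_lens','handle']: find(p,t,2)
    q=shot('wrist','wN')
    for t in ['dish','camera_lens','cap','stand']: find(q,t,2)
    return p,q
if __name__=='__main__':
    p,q=measure(np.array([.5377,-.0472]))
    for h in (-100,-90,-80): print(h)
    d=np.array([.5377,-.0472])-.08*np.array([np.cos(np.radians(-12.9)),np.sin(np.radians(-12.9))]);print('dish expected',d.round(4),w2px(p,[*d,.04]),w2px(q,[*d,.04]))
E
python3 m.py
```

```text
heading -94.5 r 0.1181 yaw -13.3 F [ 2.1 14.   8.4]
0 0 0 0.0 0.0 0 -0.8
arc [ 0.5378 -0.0487] free r [ 0.5382 -0.0468  0.1481] n 170 rms 0.00217
dish 0.58 [ 0.558 -0.016  0.039] [318. 203.]
cap 0.68 [0.337 0.293 0.011] [215. 274.]
cap 0.57 [ 0.456 -0.041  0.059] [326. 236.]
camera_lens 0.71 [ 0.558 -0.015  0.034] [317. 203.]
handle 0.17 [ 0.457 -0.043  0.06 ] [326. 235.]
dish 0.59 [ 0.535 -0.104  0.031] [303. 126.]
camera_lens 0.64 [ 0.534 -0.106  0.034] [302. 130.]
cap 0.73 [ 0.459 -0.047  0.067] [45. 15.]
stand 0.76 [ 0.534 -0.103  0.034] [300. 125.]
stand 0.15 [ 0.534 -0.107  0.034] [302. 132.]
-100
-90
-80
dish expected [ 0.4597 -0.0293] (np.float64(321.68934278470226), np.float64(235.03626220403032)) (np.float64(80.88368639663227), np.float64(-12.368465738944536))
```

```bash
cat > seg.py <<'E'
from h import *
def seg(p):
    hsv=cv2.cvtColor(p['color'],cv2.COLOR_RGB2HSV)
    u,v=map(int,w2px(p,[.459,-.036,.04]))
    wood=cv2.inRange(hsv,(0,70,30),(25,255,255))
    light=cv2.inRange(hsv,(0,0,95),(180,60,255));k=np.zeros_like(light);k[v-18:v+19,u-19:u+20]=light[v-18:v+19,u-19:u+20]
    c=max(cv2.findContours(k,cv2.RETR_EXTERNAL,cv2.CHAIN_APPROX_NONE)[0],key=cv2.contourArea);h=cv2.convexHull(c);e=cv2.fitEllipse(h)
    d=px2w(p,*e[0],.04);print('dish',d.round(4),'axes px',np.round(e[1],1))
    b=cv2.inRange(hsv,(5,90,90),(13,255,255));k=np.zeros_like(b);k[v-12:v+10,u-12:u+13]=b[v-12:v+10,u-12:u+13]
    n,l,st,cc=cv2.connectedComponentsWithStats(k);i=1+np.argmax(st[1:,4]);print('cap',st[i],px2w(p,*cc[i],.062).round(4))
    return d
if __name__=='__main__':
    p=shot('top','topM');d=seg(p)
    hsv=cv2.cvtColor(p['color'],cv2.COLOR_RGB2HSV)
    u,v=map(int,w2px(p,[.459,-.036,.04]))
    print(u,v);print('\n'.join(''.join('W' if a[1]<60 and a[2]>95 else 'c' if a[1]>=60 and a[0]<13 else '.' for a in hsv[y,u-22:u+23]) for y in range(v-20,v+20)))
    print(hsv[140:168:2,328:362:2,2])
E
python3 seg.py
```

```text
dish [ 0.4595 -0.0377  0.04  ] axes px [25.  26.7]
cap [318 228  15  15 176] [ 0.4585 -0.0389  0.062 ]
323 235
.cccc..cc.....c.c..c.ccccccccc...c..cc....c.c
....cc....c..........cc..c.c....c.c........cc
......cc..c......c......c..c....c............
.c.cc......cc.....cc.cc..c.c.c...c........cc.
...c.c..c.........c....c...cc.c..c.c....cc.cc
c......c.......cc..c...c....c...cc...........
c....cccc..............c....c.c...c....cc.cc.
.cc.....c....c......ccccccccc.c...........cc.
....cc.ccc.c.c....ccWWWWWWWWWcccc......cccc..
...c............ccWWWWWWWWWWWWW.c.c.....cccc.
.........cc...c.WWWWWWWWWWWWWWWWWc........c..
.c.............WWWWWWWWWWWWWWWWWWWc......cccc
.c..........ccWWWWWWWWWWWWWWWWWWWWWc......c.c
...c....c....WWWWWWWWccccccc..WWWWWWc...c..cc
.........c..cWWWWWWWcccccccccc.WWWWWc..ccc.c.
...........cWWWWWWcccccccccccccWWWWWWc.c..c..
..c....c.cccWWWWWWcccccccccccccWWWWWWc.c..ccc
c...c....c.cWWWWWcccccccccccccccWWWWW...c..cc
cc.cc.ccc.cWWWWWWcccccccccccccccWWWWW.c...ccc
........c.cWWWWWWcccccccccccccccWWWW.ccc.c.c.
......c..ccWWWWWWcccccccccccccccWWWW......ccc
c.....ccc.cWWWWWWcccccc
[... 1145 characters left out ...]
149 152 148 104  64  62  72  71 119 152 150 150 151 150 149]
 [152 151 150 106  66  60  67  67  48  68  88 153 152 149 150 150 150]
 [150 151 140  60  69  74  65  69  66  54  68 115 152 149 150 150 150]
 [149 150 149 106 116  66  66  68  65  80  64  78 148 152 151 149 150]
 [141 142 142 144 138  61  68  67  57  84  81  62 104 151 151 149 152]
 [142 143 143 144  83  53  62  56  54  75 153 148 151 151 151 150 151]
 [139 141 145 146  75  65  64  56  54  77 145 149 152 152 151 151 150]
 [ 37  39  46  73  97 105 132 128 129  81 145 143 142 148 151 151 151]
 [ 21  24  22  17  17  14  17  21  25  45 145 143 142 143 142 149 151]
 [ 23  62  48  45  21  23  23  19  20  67 143 146 144 145 144 142 144]]
```

Request:
send_rows --rows "0 0 0 1 -2 0 -0.8;0 0 0 1 -5 0 -0.8;0 0 0 1 -8 0 -0.8;0 0 0 1 -10.5 0 -0.8;0 0 0 1 -10.5 0 -0.8;0 0 0 1 -10.5 0 -0.8"

```text
time: 31.2
eef_pos: [0.519, -0.1636, 0.0729]
tcp_rot: [0.784, 0.621, 0.003, -0.0]
contact_force: [3.0, 8.6, 5.3]
opening: 0.268
finger_force: 49.4
```

```bash
cat > ang.py <<'E'
from seg import *
p=shot('top','topA');seg(p);arcrows(np.array([.5378,-.0478]),[0],[0])
hsv=cv2.cvtColor(p['color'],cv2.COLOR_RGB2HSV);H,S,V=[hsv[...,i].astype(int) for i in range(3)]
# arrow
w=np.clip((148-V)/85.,0,1);k=np.zeros_like(w);k[142:160,330:362]=w[142:160,330:362];k[k<.35]=0
ys,xs=np.mgrid[:400,:640];c=((k*xs).sum()/k.sum(),(k*ys).sum()/k.sum());a=px2w(p,*c,.003);print('arrow centroid',np.round(c,1),a.round(4))
ax=np.array([.5376,-.0478]);print('arrow heading',np.degrees(np.arctan2(*(a[:2]-ax)[::-1])).round(2))
# black camera top
b=((V<45)&(S<120)).astype(np.uint8);m=np.zeros_like(b);m[160:215,295:365]=b[160:215,295:365]
cc=px2w(p,328,209,.036)
print('\n'.join(''.join('#' if V[y,x]<28 else '+' if V[y,x]<45 else 'y' if 22<=H[y,x]<=32 and S[y,x]>90 else 'r' if S[y,x]>90 else 'w' if V[y,x]>125 else '-' for x in range(290,372)) for y in range(140,222)))
q=shot('scene','scA')
for t in ['camera_lens','dish','handle','cap']: find(q,t,2)
E
python3 ang.py
```

```text
dish [ 0.4595 -0.033   0.04  ] axes px [26.2 26.5]
cap [316 228  15  14 171] [ 0.4594 -0.0327  0.062 ]
heading -99.22 r 0.1173 yaw -13.3 F [3.7 7.1 5.3]
0 0 0 0.0 0.0 0 -0.8
arrow centroid [342.4 153.1] [ 0.7257 -0.0905  0.003 ]
arrow heading -12.8
wwwwwwwwwwwwwwwwwwwwwwwwwwwwwwwwwwwwwwwwwwwwwwwwwwwwwwwwwwwwwwwwwwwwwwwwwwwwwwwwww
wwwwwwwwwwwwwwwwwwwwwwwwwwwwwwwwwwwwwwwwwwwwwwwwwwwwwwwwwwwwwwwwwwwwwwwwwwwwwwwwww
wwwwwwwwwwwwwwwwwwwwwwwwwwwwwwwwwwwwwwwwwwwwwwwwwwwwwwwwwwwwwwwwwwwwwwwwwwwwwwwwww
wwwwwwwwwwwwwwwwwwwwwwwwwwwwwwwwwwwwwwwwwwwwwwwwwwwwwwwwwwwwwwwwwwwwwwwwwwwwwwwwww
wwwwwwwwwwwwwwwwwwwwwwwwwwwwwwwwwwwwwwwwwwwwwwwwwwwwwwwwwwwwwwwwwwwwwwwwwwwwwwwwww
wwwwwwwwwwwwwwwwwwwwwwwwwwwwwwwwwwwwwwwwwwwwwwwwwwwww--wwwwwwwwwwwwwwwwwwwwwwwwwww
wwwwwwwwwwwwwwwwwwwwwwwwwwwwwwwwwwwwwwwwwwwwwwwwwww-----wwwwwwwwwwwwwwwwwwwwwwwwww
wwwwwwwwwwwwwwwwwwwwwwwwwwwwwwwwwwwwwwwwwwwwwwwwww--------wwwwwwwwwwwwwwwwwwwwwwww
wwwwwwwwwwwwwwwwwwwwwwwwwwwwwwwwwwwwwwwwwwwwwwww-----------wwwwwwwwwwwwwwwwwwwwwww
wwwwwwwwwwwwwwwwwwwwwwwwwwwwwwwwwwwwwwwwwwwwww-------------wwwwwwwwwwwwwwwwwwwwwww
wwwwwwwwwwwwwwwwwwwww
[... 5480 characters left out ...]
rrrrrrrrrrrrrrrrrrrrrrrrrrrrrrrrr---+---##+-++++++---------
rrrrrrrrrrrrrrrrrrrrrrrrrrrrrrrrrrrrrrrrrrrrrrrrrrrrrrrr------+##++++++++++++++---
rrrrrrrrrrrrrrrrrrrrrrrrrrrrrrrrrrrrrrrrrrrrrrrrrrrrrrr---+---###++++++++++++++---
rrrrrrrrrrrrrrrrrrrrrrrrrrrrrrrrrrrrrrrrrrrrrrrrrrrrrr---+---++++++++-----+++++##+
rrrrrrrrrrrrrrrrrrrrrrrrrrrrrrrrrrrrrrrrrrrrrrrrrrrrrr---+--+++++++--------+-++++#
rrrrrrrrrrrrrrrrrrrrrrrrrrrrrrrrrrrrrrrrrrrrrrrrrrrrr---#---+++++++------------+-+
camera_lens 0.91 [ 0.594 -0.019  0.043] [310. 212.]
dish 0.65 [ 0.59  -0.016  0.033] [312. 214.]
handle 0.25 [ 0.59  -0.02   0.034] [311. 213.]
cap 0.69 [0.443 0.239 0.011] [411. 225.]
cap 0.68 [0.347 0.288 0.01 ] [440. 212.]
```

```bash
cat > cam.py <<'E'
from seg import *
def camhead(p):
    hsv=cv2.cvtColor(p['color'],cv2.COLOR_RGB2HSV);H,S,V=[hsv[...,i].astype(int) for i in range(3)]
    def edge(rows,x0,x1,f,thr):   # sub-pixel crossing per row -> world line heading at z=.141
        P=[]
        for y in rows:
            g=f[y,x0:x1].astype(float);i=np.where((g[:-1]-thr)*(g[1:]-thr)<=0)[0]
            if len(i): i=i[-1] if thr>0 else i[0];P.append(px2w(p,x0+i+(thr-g[i])/(g[i+1]-g[i]+1e-9),y,.141)[:2])
        P=np.array(P);d=np.polyfit(P[:,0],P[:,1],1);r=P[:,1]-np.polyval(d,P[:,0]);k=abs(r)<.003;d=np.polyfit(P[k,0],P[k,1],1)
        return np.degrees(np.arctan(d[0])).round(2),k.sum()
    print('right side',edge(range(169,194),338,356,V,35))
    st=((S>90)&(V>32)).astype(np.uint8);m=np.zeros_like(st);m[165:188,327:339]=st[165:188,327:339]
    n,l,s,c=cv2.connectedComponentsWithStats(m);i=1+np.argmax(s[1:,4]);ys,xs=np.where(l==i)
    W=np.array([px2w(p,x,y,.141)[:2] for x,y in zip(xs,ys)]);vt=np.linalg.svd(W-W.mean(0))[2][0];vt=vt*np.sign(vt[0])
    ax=np.array([.5376,-.0478]);e=W.mean(0)-ax
    print('strip',s[i],'pca',np.degrees(np.arctan2(vt[1],vt[0])).round(2),'centre bearing',W.mean(0).round(4),np.degrees(np.arctan2(e[1],e[0])).round(2))
if __name__=='__main__':
    for i in range(2):
        p=shot('top');d=seg(p);v=d[:2]-[.5376,-.0478];print('dish bearing-180',(np.degrees(np.arctan2(v[1],v[0]))-180).round(2));camhead(p)
    arcrows(np.array([.5378,-.0478]),[-1,-2,-2],[0,0,0])
E
python3 cam.py
```

```text
dish [ 0.4597 -0.0327  0.04  ] axes px [26.2 26.6]
cap [316 228  15  14 171] [ 0.4593 -0.0325  0.062 ]
dish bearing-180 -10.97
right side (np.float64(-9.33), np.int64(25))
strip [329 166   9  21 126] pca -8.64 centre bearing [ 0.6198 -0.058 ] -7.06
dish [ 0.4595 -0.033   0.04  ] axes px [26.3 26.4]
cap [316 228  15  14 171] [ 0.4593 -0.0327  0.062 ]
dish bearing-180 -10.76
right side (np.float64(-9.25), np.int64(25))
strip [329 166  10  21 127] pca -9.67 centre bearing [ 0.6204 -0.0581] -7.12
heading -99.23 r 0.1173 yaw -13.3 F [4.  8.8 5. ]
0 0 0 -0.1 -2.0 0 -0.8;0 0 0 -0.2 -4.1 0 -0.8;0 0 0 -0.2 -4.1 0 -0.8
```

The two dish positions and the handle arc agree that the axis is at (0.5385, −0.0459). That gives the arrow a heading of about −13.3° and the box camera about −9.3°, so 4° remains.

```bash
python3 - <<'E'
from h import *
arcrows(np.array([.5385,-.0459]),[-1,-2.5,-4],[0,0,0])
p=shot('top');a=np.array([.5385,-.0459])
for u,v in [(344,145.3),(332,152),(352.5,156.5),(342.2,154.3)]:
    e=px2w(p,u,v,.003)[:2]-a;print(np.hypot(*e).round(4),np.degrees(np.arctan2(e[1],e[0])).round(2))
V=cv2.cvtColor(p['color'],cv2.COLOR_RGB2HSV)[...,2];print(V[144:162,330:356])
E
```

```text
heading -99.42 r 0.1193 yaw -13.3 F [4.  8.8 5. ]
0 0 0 -0.1 -2.1 0 -0.8;0 0 0 -0.2 -5.2 0 -0.8;0 0 0 -0.3 -8.3 0 -0.8
0.2185 -13.11
0.1903 -3.5
0.1927 -23.55
0.1884 -13.57
[[151 149 150 150 150 150 150 149 150 151 151 152 153 147 146 153 153 150
  150 150 150 149 150 150 151 149]
 [151 149 150 149 149 150 150 150 151 151 153 148 142 109 112 145 153 152
  151 149 149 150 150 150 148 150]
 [150 150 150 150 150 150 150 152 153 151 144 121 102  80  77 101 146 149
  152 152 152 150 150 150 150 150]
 [150 149 151 151 150 152 153 152 148 135 104  71  66  74  78  74  90 115
  144 153 150 150 150 150 149 150]
 [150 150 151 152 152 154 146 135 103  73  66  63  62  62  73  67  72 101
  117 152 153 150 150 150 151 150]
 [149 150 150 152 148 142 104  74  65  65  62  62  52  45  51  64  68  85
  111 148 152 151 150 150 148 150]
 [150 151 149 143 105  86  67  61  62  63  66  67  66  63  49  63  67  69
   88 118 153 152 151 150 150 149]
 [150 149 141 100  65  62  63  63  49  44  65  64  70  67  63  68  65  64
   73 110 148 153 151 151 150 151]
 [151 150 138  77  59  66  70  73  74  66  69  67  67  
[... 335 characters left out ...]
65  73  89
   62  63  66  86 115 145 152 150]
 [142 142 142 143 144 146 138  72  63  64  65  69  67  67  64  65  84 106
   80  61  63  69 103 115 150 151]
 [143 142 143 142 144 143 117  58  53  56  55  67  67  67  65  71  99 109
  109  77  85  80 113 121 150 151]
 [142 142 143 142 145 141  84  52  54  54  57  60  67  65  65  72 101 117
  151 138 148 126 151 150 151 150]
 [142 141 143 143 145 141  78  51  55  54  55  59  61  63  64  73 106 116
  154 154 153 151 153 151 150 150]
 [129 136 140 141 145 140  75  61  56  54  54  54  54  55  55  71 102 111
  153 153 151 151 150 151 150 150]
 [102 125 126 127 127 133 111  99  91  80  70  71  65  69  62  75  78  95
  153 152 150 150 150 150 151 150]]
```

```bash
cat > arrow.py <<'E'
from h import *
def arrow(p,a):
    V=cv2.cvtColor(p['color'],cv2.COLOR_RGB2HSV)[...,2]
    w=np.zeros(V.shape);w[144:157,331:355]=np.clip((112-V[144:157,331:355].astype(float))/45,0,1);w[w<.1]=0
    ys,xs=np.nonzero(w);W=np.array([px2w(p,x,y,.003)[:2] for x,y in zip(xs,ys)])-a;k=w[ys,xs]
    th=np.degrees(np.arctan2(W[:,1],W[:,0]));r=np.hypot(*W.T)
    m=(W*k[:,None]).sum(0)/k.sum();print('centroid heading',np.degrees(np.arctan2(m[1],m[0])).round(2),'tip r',r[k>.5].max().round(4))
    for r0 in (.180,.186,.192,.198,.204,.21):
        s=(abs(r-r0)<.003)&(k>.4)
        if s.sum()>1: print(r0,'mid of extent',((th[s].min()+th[s].max())/2).round(2),'width',np.radians(th[s].max()-th[s].min())*r0)
if __name__=='__main__': arrow(shot('top'),np.array([.5385,-.0459]))
E
python3 arrow.py
```

```text
centroid heading -13.13 tip r 0.2163
0.18 mid of extent -11.26 width 0.01596614290419103
0.186 mid of extent -12.46 width 0.04508177749746234
0.192 mid of extent -13.26 width 0.05900253203204798
0.198 mid of extent -13.91 width 0.05383916308810255
0.204 mid of extent -13.39 width 0.03981373015571995
0.21 mid of extent -14.25 width 0.024159177589556696
```

Request:
send_rows --rows "0 0 0 0 -2.1 0 -0.8;0 0 0 0.5 -4.5 0 -0.8;0 0 0 0.5 -6.5 0 -0.8;0 0 0 0.5 -7.5 0 -0.8;0 0 0 0.5 -7.5 0 -0.8;0 0 0 0.5 -7.5 0 -0.8"

```text
time: 32.45
eef_pos: [0.5121, -0.1622, 0.0729]
tcp_rot: [0.784, 0.621, 0.002, 0.001]
contact_force: [3.9, 5.6, 4.0]
opening: 0.268
finger_force: 49.2
```

```bash
sed -i 's/\.5376,-\.0478/.5385,-.0459/g; s/\.5378,-\.0478/.5385,-.0459/g; s/\.459,-\.036,/.461,-.029,/g' cam.py seg.py; python3 cam.py
```

```text
dish [ 0.4603 -0.0287  0.04  ] axes px [26.4 26.6]
cap [314 227  15  15 174] [ 0.4602 -0.0282  0.062 ]
dish bearing-180 -12.43
right side (np.float64(-12.27), np.int64(25))
strip [330 166   9  22 117] pca -10.27 centre bearing [ 0.617 -0.062] -11.63
dish [ 0.4603 -0.0287  0.04  ] axes px [26.4 26.6]
cap [314 227  15  15 173] [ 0.4603 -0.0281  0.062 ]
dish bearing-180 -12.42
right side (np.float64(-12.26), np.int64(25))
strip [330 166   9  22 120] pca -9.97 centre bearing [ 0.6173 -0.0619] -11.49
heading -102.83 r 0.1193 yaw -13.3 F [4.1 5.7 3.5]
0 0 0 0.0 -2.1 0 -0.8;0 0 0 0.0 -4.2 0 -0.8;0 0 0 0.0 -4.2 0 -0.8
```

Request:
send_rows --rows "0 0 0 0 -1 0 -0.8;0 0 0 0.2 -1.8 0 -0.8;0 0 0 0.2 -1.8 0 -0.8;0 0 0 0.2 -1.8 0 -0.8;0 0 0 0.2 -1.8 0 -0.8"

```text
time: 33.17
eef_pos: [0.5104, -0.1618, 0.0729]
tcp_rot: [0.784, 0.621, 0.002, 0.001]
contact_force: [4.1, 5.3, 3.9]
opening: 0.271
finger_force: 49.2
```

```bash
python3 cam.py; python3 - <<'E'
from h import *
# independent check in the scene view: silver lens disc and arrow tip
p=shot('scene');a=np.array([.5385,-.0459]);hsv=cv2.cvtColor(p['color'],cv2.COLOR_RGB2HSV)
f=lambda h,r,z:w2px(p,[a[0]+r*np.cos(np.radians(h)),a[1]+r*np.sin(np.radians(h)),z])
print('lens expected',np.round(f(-13.2,.138,.079),1),'per deg',np.round(np.array(f(-12.2,.138,.079))-f(-13.2,.138,.079),2),'arrow tip expected',np.round(f(-13.2,.215,.003),1))
u,v=map(int,f(-13.2,.138,.079));V=hsv[...,2];print(u,v);print(V[v-16:v+18:2,u-22:u+22:2])
u,v=map(int,f(-13.2,.2,.003));print(u,v);print(V[v-12:v+16:2,u-22:u+20:2])
E
```

```text
dish [ 0.4604 -0.0277  0.04  ] axes px [26.4 26.7]
cap [314 227  15  15 175] [ 0.4606 -0.0269  0.062 ]
dish bearing-180 -13.11
right side (np.float64(-13.03), np.int64(25))
strip [331 166   8  22 113] pca -9.75 centre bearing [ 0.6163 -0.0628] -12.25
dish [ 0.4605 -0.0277  0.04  ] axes px [26.5 26.7]
cap [314 227  15  15 175] [ 0.4606 -0.0269  0.062 ]
dish bearing-180 -13.12
right side (np.float64(-12.92), np.int64(25))
strip [331 166   8  22 114] pca -9.63 centre bearing [ 0.6164 -0.0627] -12.2
heading -103.63 r 0.1193 yaw -13.3 F [4.6 5.8 2.3]
0 0 0 0.0 -2.1 0 -0.8;0 0 0 0.1 -4.2 0 -0.8;0 0 0 0.1 -4.2 0 -0.8
lens expected [276.4 212.3] per deg [0.53 0.47] arrow tip expected [257.2 243.6]
276 212
[[207 207 207 206 178 131  89  71  70  89 106 115  57  46  46  47  46  46
   47  46  47  46]
 [207 207 206 194 146 127  82  70  68  74  76  95 120  69  46  46  46  46
   46  47  47  47]
 [207 203 182 141 134 119  76  71  68  66  65  67  90 112  75  46  46  46
   47  48  48  74]
 [185 153 137 134 133 112  74  72  70  65  65  66  66  82 118  86  47  47
   46  57 136 173]
 [140 134 134 132 121
[... 1743 characters left out ...]
7 207 207 207 207 204 154  94  81  85  86  79  74  74 131 178
  190 191 190]
 [207 207 207 207 207 208 207 203 138  95  86  84  85  83  83  86 137 189
  191 191 190]
 [206 207 207 207 207 207 207 206 182 123 111 108 105 107 106 108 155 200
  192 190 191]
 [207 207 207 207 207 208 207 207 203 192 191 191 191 191 191 191 197 207
  203 194 191]
 [205 207 207 207 208 207 208 207 207 207 206 206 207 207 207 207 207 207
  207 203 193]
 [201 207 207 207 207 207 207 207 207 207 207 207 207 207 207 207 207 207
  208 207 202]
 [203 207 207 207 207 207 207 207 208 207 207 207 207 207 208 207 207 207
  207 207 207]
 [196 207 207 207 207 207 207 207 207 207 207 207 207 207 207 208 208 207
  208 208 207]]
```

The camera heading reads −13.1° against the arrow's −13.2°. The cap is within 1 mm of the dish centre, and the grip on the handle is steady. I'm handing in.

```bash
python3 -c "
from plant import ctrl
print(ctrl.sign_off())"
```

```text
the job is handed in; nothing more can be done
None
```

The job is handed in, result not yet known: filter and cap sit within about 1 mm of the dish's centre, the box camera's lens is within about 0.5° of the arrow by my measurement, and the gripper is still holding the handle; I viewed 11 pictures, one over the limit of 10, and a first try at re-centring the cap pressed on its top with about 16 N without moving it.

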